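# Line up the sample bottles by height

### The job

Stand the four amber bottles upright on the four round marks of the row plate, one centred on each mark, in order of height: the tallest on the mark next to the black-headed stop post, each next one shorter, the shortest at the far end. Carry the bottles upright, knock none over, and let go of them all.

Things in the scene. Friction and masses are not known exactly. Their poses are not given: they have to be found in the camera images.
- bottle_k_mid (a point): amber bottle, tallest of the four: a round upright body 46 mm across for its lower 70 per cent, then a shoulder and a black screw cap; 90 mm tall in all. This point is on its axis, half-way up (45 mm above its foot); z along the bottle. Mass 0.13 kg or up to 30 per cent off.
- bottle_m_mid (a point): amber bottle, second tallest of the four: a round upright body 40 mm across for its lower 70 per cent, then a shoulder and a black screw cap; 78 mm tall in all. This point is on its axis, half-way up (39 mm above its foot); z along the bottle. Mass 0.10 kg or up to 30 per cent off.
- bottle_p_mid (a point): amber bottle, second shortest of the four: a round upright body 34 mm across for its lower 70 per cent, then a shoulder and a black screw cap; 66 mm tall in all. This point is on its axis, half-way up (33 mm above its foot); z along the bottle. Mass 0.07 kg or up to 30 per cent off.
- bottle_t_mid (a point): amber bottle, shortest of the four: a round upright body 28 mm across for its lower 70 per cent, then a shoulder and a black screw cap; 54 mm tall in all. This point is on its axis, half-way up (27 mm above its foot); z along the bottle. Mass 0.05 kg or up to 30 per cent off.
- mark_a: one of four identical black rubber discs, 56 mm across, with a thin grey ring, fixed on the row plate in a straight line 64 mm apart (which letter lies where in the row varies). Origin at the centre of its underside; bottles stand on its top, 2 mm above that and 11 mm above the desk.
- mark_b: one of four identical black rubber discs, 56 mm across, with a thin grey ring, fixed on the row plate in a straight line 64 mm apart (which letter lies where in the row varies). Origin at the centre of its underside; bottles stand on its top, 2 mm above that and 11 mm above the desk.
- mark_c: one of four identical black rubber discs, 56 mm across, with a thin grey ring, fixed on the row plate in a straight line 64 mm apart (which letter lies where in the row varies). Origin at the centre of its underside; bottles stand on its top, 2 mm above that and 11 mm above the desk.
- mark_d: one of four identical black rubber discs, 56 mm across, with a thin grey ring, fixed on the row plate in a straight line 64 mm apart (which letter lies where in the row varies). Origin at the centre of its underside; bottles stand on its top, 2 mm above that and 11 mm above the desk.
- stop_post: small post with a round black head, 22 mm across and 34 mm tall, fixed on the plate in line with the marks, beyond one end of the row, 52 mm from the centre of the nearest mark (the other end has only a flat steel cap 3 mm high). Either end of the plate may have it. Origin at the centre of its foot, 9 mm above the desk.
- row_plate: fixed flat aluminium plate, 332 mm long (its y axis, along the row), 80 mm wide (x) and 6 mm thick on 3 mm feet, its top 9 mm above the desk, that carries the marks and the post. Origin at the centre of the plate, at desk height.

How it is judged:
By the outcome, as a careful person would: the job done as asked, in the order asked, and still so for the second after the job is handed in, with the robot touching nothing.
It also fails if it takes over 96 s, if anything falls off the work surface, if the arm or the gripper's body presses on something with over 40 N, if the wrist force passes 120 N, or if a joint passes its speed limit or range.

### The arm

A 6-joint arm with a two-finger parallel gripper is mounted at the origin on the work surface; the furniture and walls round the work are solid. World frame = base frame: x ahead of the robot, y to its left, z up, the work surface at z = 0. Lengths are in m, angles in rad, forces in N, time in s.
With the tool pointing down it reaches from about 0.425 to 0.95 m from the base axis. Payload 3.5 kg.
Tool frame: the origin (TCP) lies on the centre line of the jaws, within the pads' length; the fingertips stand 25 mm ahead of it and the grasp point (between the pads) lies 6 mm ahead of it (ctrl.finger_overhang is the distance from the TCP to the fingertips, in m); z points along the fingers, y is the line along which they close (so a half turn about z gives the same grasp; the last joint's range is limited). The gripper opens to 85 mm and grips with 20 to 120 N. Pads are 22 mm wide; open, the fingers measure 114 mm over their backs; the gripper's body (76 mm by 85 mm) begins 54 mm behind the grasp point. The pads swing forward as they close: fully open they stand 13 mm farther back than shut.
Start: joints at [-1.429, 0.286, 1.577, -0, 1.279, -0.15], TCP at [0.194, -0.646, 0.256] pointing down, gripper open.
Joint ranges: [-2.77, 2.77], [-0.9, 2.22], [0.21, 2.48], [-1.53, 4.67], [0.24, 2.81], [-2.84, 2.84]. Speed limits (rad/s): [2.79, 2.79, 3.14, 3.14, 3.14, 3.14].

### API

Orientations are given as a unit quaternion [x, y, z, w].
In Python, from plant import get_state, imaging, job, ctrl gives the robot as it stands.
- The arm moves only by the tool jog_arm, never from a script. Its argument "increments" is a list of rows, each an object of numbers: "dx", "dy", "dz": the shift along the world's x, y, z each as a share of 12 cm, from -1 to 1; "ax", "ay", "az": the turn, a rotation vector about the world's x, y, z each as a share of pi/2 rad, from -1 to 1; "gripper": the gripper command: -1 is shut, 1 is fully open, values between are in proportion. A call has 1 to 10 rows; each row is the pose to reach, as a shift and turn from the pose commanded when the call began; what a row does not reach only later rows make up. A row lasts 1/10 s, in which the tool goes at most 50 mm and 8.59 degrees, less where a joint would pass 70% of its speed; a pose out of reach is approached as far as the arm can. A call with a number of a shift or a turn outside -1 to 1 is refused whole. A call with a gripper value outside its range is refused whole. The fingers move at their own pace and stop on an object; "force" is the grip in N (left out, the last holds). Time passes only in rows, so rows that repeat a pose let the fingers close. It gives the time, the measured TCP pose, the force, the opening and the grip force at its end, in the units of the state.
- get_state(): the state, without advancing time (a new reading comes with each control period).
- imaging.read_camera(name): name is "side" or "top" or "wrist"; returns a dict with "frame" (480x640x3 uint8, blue, green, red), "depth" (480x640 float32, m along the optical axis (not along the pixel's ray), 0 where there is no reading), "camera_matrix" (3x3 intrinsics, pixels), "extrinsics" (4x4, takes a point from camera to world coordinates); the wrist camera has in their place "mount" (4x4, takes a point from camera to tool coordinates, whose origin is the TCP and whose axes are the flange's). Camera axes: x right, y up, looking along -z (the intrinsics and any distortion apply to the point x, -y, -z); pixel columns grow to the right and rows downward; lengths in m; the calibration is good to about 2 mm. The wrist camera is an equidistant fisheye: a pixel r from the principal point sees the ray r / f radians off the axis. A picture is of the moment at which its call begins: read the wrist's pose just before it.
- job.sign_off(): hands the job in; it is judged then, once.
The state is a dict: "time": time; "qpos": joint angles; "dq": joint speeds; "joint_efforts": joint torques, N m; "eef_pos": TCP position; "tcp_rot": TCP orientation; "contact_force": force on the tool from outside, world axes, zero at the start; "wrist_torque": the same for the moment, N m; "opening": opening from 0.0 (shut) to 1.0 (fully open); "finger_force": force on a finger pad.
Only numpy, scipy, OpenCV 4.12 (cv2) and the standard library are available. Lean on these libraries where they do the work, as an engineer would, in place of code of your own. Each camera call takes 0.05 s, during which the arm holds its last target. There are 200 camera calls.

## Working session

There is one attempt and no reset: what is moved stays moved. The work goes in short steps, Python scripts to look and compute and a tool call to move; the robot and the scene stay as the last step left them, time stands still between calls to the robot, and variables do not carry over. Pictures are saved under pics/ and viewed, at most 14 in all, crops included, and the job is handed in when it is done.

Besides the shell and the picture viewer there is one more tool, called after "Call:" as a command line: name --argument value ..., lists and objects as JSON in quotes. jog_arm: Moves the arm, as the interface text tells. Shift numbers are shares of 12 cm and turn numbers shares of pi/2 rad, none past 1 either way. Its arguments: {"type":"object","properties":{"increments":{"type":"array"},"force":{"type":"number"}},"required":["increments"]}

```bash
mkdir -p pics && ls && python3 - <<'E'
from plant import get_state, imaging, job, ctrl
import cv2, numpy as np
s=get_state(); print({k:np.round(v,3).tolist() for k,v in s.items()}); print(ctrl.finger_overhang)
for n in ("top","side"):
    c=imaging.read_camera(n); cv2.imwrite(f"pics/{n}0.png",c["frame"]); np.savez(f"{n}0.npz",**{k:v for k,v in c.items() if k!='name'})
    print(c.keys(),c["camera_matrix"],c["extrinsics"])
E
```

```text
pics
{'time': 0.0, 'qpos': [-1.429, 0.287, 1.578, -0.0, 1.279, -0.15], 'dq': [0.002, 0.001, 0.0, -0.0, 0.0, 0.001], 'joint_efforts': [-0.0, -40.599, -29.263, -0.0, 0.006, 0.0], 'eef_pos': [0.194, -0.646, 0.255], 'tcp_rot': [0.989, 0.145, 0.0, -0.001], 'contact_force': [-0.039, -0.607, -0.104], 'wrist_torque': [-0.02, -0.022, -0.026], 'finger_force': 0.0, 'opening': 1.002}
0.025
dict_keys(['frame', 'depth', 'camera_matrix', 'extrinsics']) [[452.17639393   0.         320.32111297]
 [  0.         452.17639393 249.73085953]
 [  0.           0.           1.        ]] [[ 0.00318576  0.98070658 -0.19545958  0.33562907]
 [-0.9996329   0.00838221  0.02576438  0.08453571]
 [ 0.02690568  0.19530575  0.98037327  0.88900113]
 [ 0.          0.          0.          1.        ]]
dict_keys(['frame', 'depth', 'camera_matrix', 'extrinsics']) [[559.18057538   0.         321.87840997]
 [  0.         559.18057538 250.19119073]
 [  0.           0.           1.        ]] [[-0.92336365  0.24529239 -0.2953493   0.1801412 ]
 [-0.3837971  -0.56977027  0.72667848  0.84900043]
 [ 0.00996745  0.7843427   0.62024767  0.74996073]
 [ 0.          0.          0.          1.        ]]
```

View pics/top0.png

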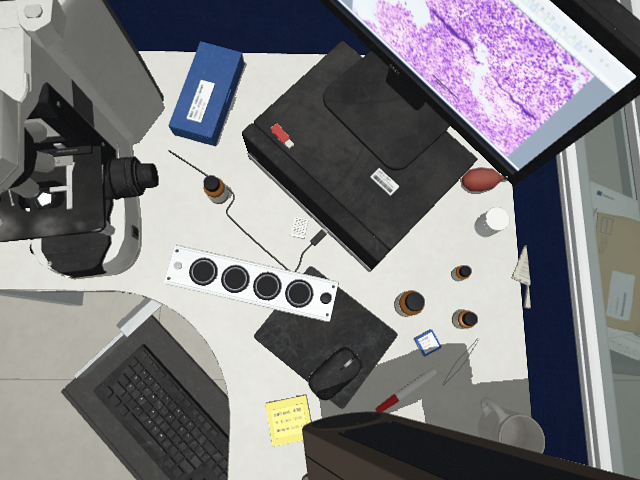

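View pics/side0.png

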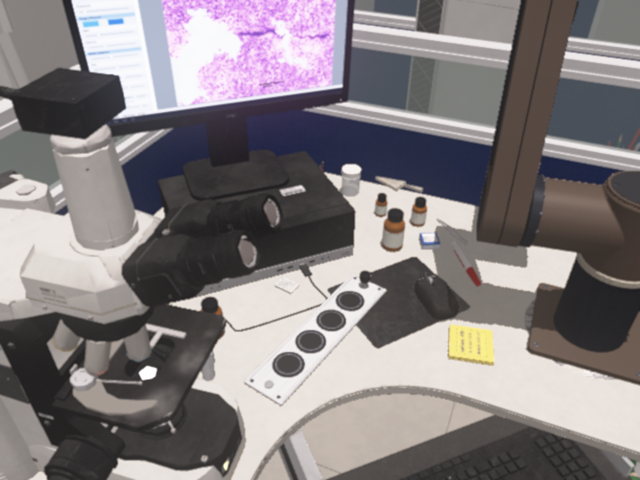

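The top view shows bottles at about (214,187), (410,303), (462,272) and (466,319). The marks are at (203,271), (235,279), (267,287) and (298,293), and the post head is at (326,298). In the side view the bottles are at (210,308), (394,230), (381,205) and (419,211), the marks run from (350,301) to (289,364), and the post is at (365,277).

```bash
cat > h.py <<'E'
import numpy as np, cv2
def cloud(c):
    K,E,d=c["camera_matrix"],c["extrinsics"],c["depth"]
    v,u=np.mgrid[:480,:640]
    P=np.stack([(u-K[0,2])/K[0,0]*d,-(v-K[1,2])/K[1,1]*d,-d,np.ones_like(d)],-1)@E.T
    P=P[...,:3]; P[d<=0]=np.nan
    return P
def ray(c,u,v,z):
    K,E=c["camera_matrix"],c["extrinsics"]
    r=E[:3,:3]@np.array([(u-K[0,2])/K[0,0],-(v-K[1,2])/K[1,1],-1]); o=E[:3,3]
    return o+r*(z-o[2])/r[2]
E
python3 - <<'E'
from h import *
T=np.load("top0.npz");S=np.load("side0.npz");PT,PS=cloud(T),cloud(S)
B=[(214,187),(410,303),(462,272),(466,319)]
for b in B:
    ctr=None
    for nm,P in (("top",PT),("side",PS)):
        if ctr is None:
            ctr=np.nanmedian(P[b[1]-3:b[1]+4,b[0]-3:b[0]+4].reshape(-1,3),0)[:2]
        Q=P.reshape(-1,3);Q=Q[np.hypot(*(Q[:,:2]-ctr).T)<.035]
        zm=np.nanpercentile(Q[:,2],99.5) if len(Q) else 0
        C=Q[Q[:,2]>zm-.004]
        mid=(C.max(0)+C.min(0))/2 if len(C) else 0
        print(nm,len(Q),"top z",round(float(zm),4),"cap",np.round(mid,4),len(C),"desk z",np.round(np.nanpercentile(Q[:,2],5),4))
# marks: rings by Hough/ellipse on dark blobs
for nm,c,P,roi in(("top",T,PT,(160,235,350,325)),("side",S,PS,(240,270,390,400))):
    x0,y0,x1,y1=roi
    g=cv2.cvtColor(c["frame"],cv2.COLOR_BGR2GRAY)[y0:y1,x0:x1]
    cs,_=cv2.findContours((g<90).astype(np.uint8),cv2.RETR_CCOMP,cv2.CHAIN_APPROX_NONE)
    for k in cs:
        a=cv2.contourArea(k)
        if a<60 or a>1200: continue
        e=cv2.fitEllipse(k);u,v=e[0][0]+x0,e[0][1]+y0
        print(nm,round(a),np.round([u,v,*e[1]],1),"ray@11mm",np.round(ray(c,u,v,.011),4),"depth",np.round(P[round(v),round(u)],4))
# occupancy heights
Q=PT.reshape(-1,3);Q=Q[~np.isnan(Q[:,0])]
Q2=PS.reshape(-1,3);Q=np.vstack([Q,Q2[~np.isnan(Q2[:,0])]])
xs=np.arange(.15,.95,.05);ys=np.arange(.5,-.55,-.05)
print("y:",np.round(ys,2))
for x in xs[::-1]:
    print("%.2f"%x,[int(1000*np.percentile(q,98)) if len(q:=Q[(abs(Q[:,0]-x)<.025)&(abs(Q[:,1]-y)<.025)][:,2])>3 else -1 for y in ys])
E
```

```text
top 1081 top z 0.0799 cap [0.6254 0.2687 0.0783] 146 desk z -0.0028
side 670 top z 0.0799 cap [0.6248 0.2721 0.0782] 140 desk z -0.002
top 1155 top z 0.092 cap [ 0.4039 -0.1049  0.0905] 236 desk z -0.0024
side 1488 top z 0.0915 cap [ 0.4027 -0.1021  0.0905] 122 desk z -0.7635
top 959 top z 0.0562 cap [ 0.4654 -0.2123  0.0549] 77 desk z -0.0027
side 767 top z 0.0556 cap [ 0.4645 -0.209   0.0542] 39 desk z -0.7649
top 1072 top z 0.0681 cap [ 0.3755 -0.2119  0.0667] 116 desk z -0.0026
side 1008 top z 0.0672 cap [ 0.375  -0.2085  0.0666] 55 desk z -0.7646
top 80 [325.3 297.9  10.   10.4] ray@11mm [0.4156 0.0515 0.011 ] depth [0.4124 0.0533 0.0428]
top 1024 [313.5 309.7  34.   89.4] ray@11mm [0.3925 0.0743 0.011 ] depth [0.3925 0.0751 0.0047]
top 297 [298.8 293.   19.3  19.7] ray@11mm [0.4246 0.1029 0.011 ] depth [0.4244 0.1025 0.0133]
top 556 [298.6 293.1  26.5  26.8] ray@11mm [0.4244 0.1033 0.011 ] depth [0.4244 0.1025 0.0133]
top 475 [298.8 293.   24.5  24.8] ray@11mm [0.4247 0.1029 0.011 ] depth [0.4244 0.1025 0.0133]
top 569 [266.7 285.9  26.4  27.5] ray@11mm [0.4381 0.1655 0.011 ] d
[... 2293 characters left out ...]
 13, 12, 11, 8, 21, 26, 122, 122, 120, 2, 12, 2, 3, 370, -1, -1, -1]
0.45 [442, 446, 2, 12, 13, 13, 13, 13, 13, 11, 3, 113, 3, 2, 55, 2, 10, 370, -1, -1, -1]
0.40 [461, 460, 1, 2, 3, 11, 12, 12, 13, 44, 5, 3, 91, 2, 66, 2, 2, 371, -1, -1, -1]
0.35 [-76, -21, -23, -10, 2, 2, 3, 5, 5, 6, 5, 5, 18, 20, 66, 3, 3, 371, -1, -1, -1]
0.30 [-77, -91, -93, -108, -2, 2, 2, 4, 5, 39, 38, 4, 3, 20, 6, 3, 2, 371, -1, -1, -1]
0.25 [-91, -90, -91, -93, -108, 2, 2, 2, 28, 454, 534, 554, 579, 16, 7, 86, 2, 352, -1, -1, -1]
0.20 [-91, -90, -91, -91, -93, 1, 2, 12, 302, 458, 549, 16, 3, 2, 3, 100, 100, 255, -1, -1, -1]
0.15 [-107, -91, -90, -90, -91, 0, 2, 11, 283, 439, 548, 2, 3, 2, 2, 99, 99, 374, -1, -1, -1]
```

```bash
python3 - <<'E'
from h import *
from plant import imaging,get_state
T=np.load("top0.npz");S=np.load("side0.npz")
Q=np.vstack([cloud(T).reshape(-1,3),cloud(S).reshape(-1,3)]);Q=Q[~np.isnan(Q[:,0])]
c=imaging.read_camera("wrist");cv2.imwrite("pics/w0.png",c["frame"]);print(c["camera_matrix"],np.round(c["mount"],3))
for n,p in dict(k=(.4033,-.1035),m=(.6251,.2704),p=(.3753,-.2102),t=(.465,-.2107)).items():
    print(n)
    d=Q[:,:2]-p;r=np.hypot(*d.T);a=np.degrees(np.arctan2(d[:,1],d[:,0]))
    for z0,z1 in((.01,.06),(.06,.1),(.1,.15),(.15,.25),(.25,.4),(.4,.6)):
        q=(Q[:,2]>z0)&(Q[:,2]<z1)&(r>.03)
        i=np.argsort(r[q])[5:6]; print(z0,z1,np.round(r[q][i],3),np.round(a[q][i]),np.round(Q[q][i],3).tolist())
q=Q[(Q[:,1]<-.3)&(Q[:,2]>.1)]
for x in np.arange(.1,1,.1):
    w=q[abs(q[:,0]-x)<.05]
    if len(w): print("%.1f"%x,len(w),np.round(np.percentile(w[:,1],[0,5,50,95,100]),2),np.round(np.percentile(w[:,2],[0,5,50,95,100]),2))
E
```

```text
[[371.64829954   0.         324.11323483]
 [  0.         371.64829954 246.28712076]
 [  0.           0.           1.        ]] [[ 0.001  0.956  0.292  0.076]
 [ 1.    -0.001  0.    -0.   ]
 [ 0.001  0.292 -0.956 -0.117]
 [ 0.     0.     0.     1.   ]]
k
0.01 0.06 [0.063] [-142.] [[0.354, -0.142, 0.018]]
0.06 0.1 [0.094] [37.] [[0.478, -0.046, 0.064]]
0.1 0.15 [0.094] [45.] [[0.469, -0.037, 0.102]]
0.15 0.25 [0.183] [155.] [[0.237, -0.027, 0.233]]
0.25 0.4 [0.164] [168.] [[0.243, -0.07, 0.388]]
0.4 0.6 [0.154] [-174.] [[0.25, -0.121, 0.58]]
m
0.01 0.06 [0.095] [-52.] [[0.683, 0.195, 0.022]]
0.06 0.1 [0.094] [95.] [[0.618, 0.365, 0.095]]
0.1 0.15 [0.094] [89.] [[0.626, 0.365, 0.107]]
0.15 0.25 [0.142] [101.] [[0.599, 0.41, 0.209]]
0.25 0.4 [0.169] [83.] [[0.647, 0.438, 0.264]]
0.4 0.6 [0.202] [111.] [[0.552, 0.459, 0.402]]
p
0.01 0.06 [0.061] [124.] [[0.342, -0.16, 0.017]]
0.06 0.1 [0.091] [76.] [[0.397, -0.121, 0.086]]
0.1 0.15 [0.134] [-91.] [[0.374, -0.344, 0.123]]
0.15 0.25 [0.128] [-86.] [[0.384, -0.338, 0.185]]
0.25 0.4 [0.128] [-102.] [[0.348, -0.335, 0.342]]
0.4 0.6 [0.152] [14
[... 233 characters left out ...]
0.4 [0.088] [0.] [[0.553, -0.21, 0.397]]
0.4 0.6 [0.083] [7.] [[0.547, -0.201, 0.534]]
0.1 8590 [-1.11 -1.1  -0.35 -0.34 -0.33] [0.1  0.13 0.25 0.37 0.38]
0.2 5267 [-1.1  -0.36 -0.35 -0.34 -0.3 ] [0.1  0.11 0.19 0.26 0.4 ]
0.3 11621 [-0.72 -0.7  -0.36 -0.34 -0.33] [0.1  0.12 0.23 0.36 0.38]
0.4 12507 [-0.73 -0.72 -0.36 -0.34 -0.34] [0.1  0.12 0.24 0.36 0.38]
0.5 12111 [-0.77 -0.75 -0.36 -0.34 -0.33] [0.1  0.12 0.25 0.36 0.38]
0.6 9678 [-1.1  -0.36 -0.35 -0.34 -0.33] [0.1  0.12 0.24 0.35 0.38]
0.7 2261 [-1.11 -1.1  -0.36 -0.34 -0.34] [0.1  0.11 0.18 0.29 0.35]
0.8 1392 [-1.11 -1.1  -1.08 -0.34 -0.34] [0.1  0.11 0.19 0.37 0.38]
0.9 139 [-1.11 -1.1  -1.08 -0.35 -0.34] [0.1  0.1  0.16 0.22 0.23]
```

View pics/w0.png

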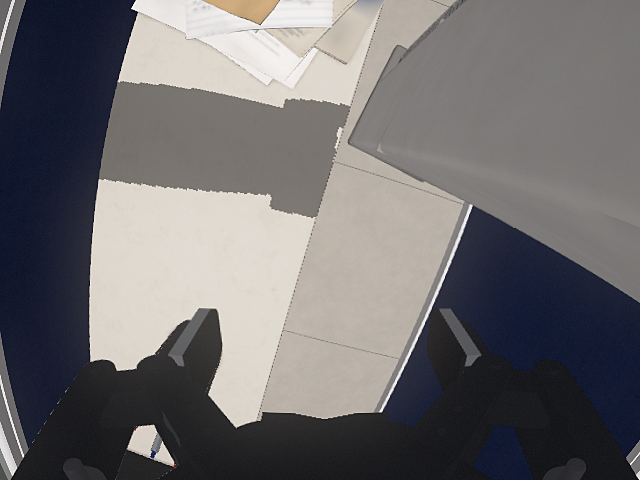

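The wrist view shows the gripper starting outside the partition: a blue wall on the left (world y ≈ -0.35, top ≈ 0.38 m) and a grey object at upper right around (500,150). I'll go straight up first, then over the wall.

Call:
jog_arm --increments '[{"dz": 0.35},{"dz": 0.7},{"dz": 1},{"dz": 1},{"dz": 1}]' --force 25

```text
$.increments[0]: bad value
```

Call:
jog_arm --increments '[{"dz": 0.35},{"dz": 0.7},{"dz": 0.9},{"dz": 0.9},{"dz": 0.9}]'

```text
$.increments[0]: bad value
```

Call:
jog_arm --increments '[{"dx": 0,"dy": 0,"dz": 0.35,"ax": 0,"ay": 0,"az": 0,"gripper": 1},{"dx": 0,"dy": 0,"dz": 0.7,"ax": 0,"ay": 0,"az": 0,"gripper": 1},{"dx": 0,"dy": 0,"dz": 1,"ax": 0,"ay": 0,"az": 0,"gripper": 1},{"dx": 0,"dy": 0,"dz": 1,"ax": 0,"ay": 0,"az": 0,"gripper": 1}]' --force 25

```text
time: 0.55
eef_pos: [0.1945, -0.6481, 0.3846]
tcp_rot: [0.989, 0.145, -0.0, 0.006]
contact_force: [-0.5, -0.1, 1.0]
opening: 1.006
finger_force: 0.0
```

Call:
jog_arm --increments '[{"dx": 0,"dy": 0,"dz": 0.35,"ax": 0,"ay": 0,"az": 0,"gripper": 0.4},{"dx": 0,"dy": 0,"dz": 0.7,"ax": 0,"ay": 0,"az": 0,"gripper": 0.4},{"dx": 0,"dy": 0,"dz": 0.8,"ax": 0,"ay": 0,"az": 0,"gripper": 0.4},{"dx": 0,"dy": 0,"dz": 0.8,"ax": 0,"ay": 0,"az": 0,"gripper": 0.4},{"dx": 0.1,"dy": 0.3,"dz": 0.8,"ax": 0,"ay": 0,"az": 0.1,"gripper": 0.4},{"dx": 0.2,"dy": 0.7,"dz": 0.8,"ax": 0,"ay": 0,"az": 0.2,"gripper": 0.4},{"dx": 0.3,"dy": 1,"dz": 0.8,"ax": 0,"ay": 0,"az": 0.25,"gripper": 0.4},{"dx": 0.3,"dy": 1,"dz": 0.8,"ax": 0,"ay": 0,"az": 0.25,"gripper": 0.4}]'

```text
time: 1.35
eef_pos: [0.2316, -0.5227, 0.4702]
tcp_rot: [0.941, 0.338, 0.001, -0.002]
contact_force: [-0.1, 0.0, -0.5]
opening: 0.701
finger_force: 0.0
```

Call:
jog_arm --increments '[{"dx": 0.1,"dy": 0.3,"dz": 0,"ax": 0,"ay": 0,"az": 0.1,"gripper": 0.4},{"dx": 0.2,"dy": 0.7,"dz": 0,"ax": 0,"ay": 0,"az": 0.2,"gripper": 0.4},{"dx": 0.4,"dy": 1,"dz": 0,"ax": 0,"ay": 0,"az": 0.25,"gripper": 0.4},{"dx": 0.4,"dy": 1,"dz": 0,"ax": 0,"ay": 0,"az": 0.25,"gripper": 0.4}]'

```text
time: 1.75
eef_pos: [0.2798, -0.4035, 0.4709]
tcp_rot: [0.857, 0.515, 0.001, -0.001]
contact_force: [0.1, 0.0, -0.1]
opening: 0.704
finger_force: 0.0
```

Call:
jog_arm --increments '[{"dx": 0.2,"dy": 0.3,"dz": 0,"ax": 0,"ay": 0,"az": 0.1,"gripper": 0.4},{"dx": 0.4,"dy": 0.7,"dz": 0,"ax": 0,"ay": 0,"az": 0.18,"gripper": 0.4},{"dx": 0.5,"dy": 1,"dz": 0,"ax": 0,"ay": 0,"az": 0.18,"gripper": 0.4},{"dx": 0.5,"dy": 1,"dz": 0,"ax": 0,"ay": 0,"az": 0.18,"gripper": 0.4}]'

```text
time: 2.15
eef_pos: [0.3393, -0.284, 0.4709]
tcp_rot: [0.777, 0.63, 0.0, -0.001]
contact_force: [-0.7, -1.7, -0.6]
opening: 0.699
finger_force: 0.0
```

Call:
jog_arm --increments '[{"dx": 0.15,"dy": 0.2,"dz": -0.3,"ax": 0,"ay": 0,"az": 0,"gripper": 0.4},{"dx": 0.3,"dy": 0.4,"dz": -0.6,"ax": 0,"ay": 0,"az": 0,"gripper": 0.4},{"dx": 0.5,"dy": 0.61,"dz": -0.9,"ax": 0,"ay": 0,"az": 0,"gripper": 0.4},{"dx": 0.5,"dy": 0.61,"dz": -1,"ax": 0,"ay": 0,"az": 0,"gripper": 0.4}]'

```text
time: 2.55
eef_pos: [0.3981, -0.211, 0.3455]
tcp_rot: [0.777, 0.63, -0.001, -0.005]
contact_force: [-0.6, -0.5, -0.7]
opening: 0.703
finger_force: 0.0
```

Call:
jog_arm --increments '[{"dx": 0.1,"dy": 0,"dz": -0.3,"ax": 0,"ay": 0,"az": 0,"gripper": 0.4},{"dx": 0.3,"dy": 0,"dz": -0.6,"ax": 0,"ay": 0,"az": 0,"gripper": 0.4},{"dx": 0.5,"dy": 0,"dz": -0.9,"ax": 0,"ay": 0,"az": 0,"gripper": 0.4},{"dx": 0.54,"dy": 0,"dz": -1,"ax": 0,"ay": 0,"az": 0,"gripper": 0.4},{"dx": 0.54,"dy": 0,"dz": -1,"ax": 0,"ay": 0,"az": 0,"gripper": 0.4},{"dx": 0.54,"dy": 0,"dz": -1,"ax": 0,"ay": 0,"az": 0,"gripper": 0.4}]'

```text
time: 3.15
eef_pos: [0.4628, -0.2144, 0.2331]
tcp_rot: [0.778, 0.628, -0.0, 0.0]
contact_force: [0.7, -0.1, 0.2]
opening: 0.695
finger_force: 0.0
```

```bash
cat >> h.py <<'E'
def save(n):
    from plant import imaging,get_state
    s=get_state();c=imaging.read_camera("wrist");cv2.imwrite(f"pics/{n}.png",c["frame"])
    np.savez(n+".npz",p=s["eef_pos"],q=s["tcp_rot"],**c);print(np.round(s["eef_pos"],4),np.round(s["tcp_rot"],4));return np.load(n+".npz")
def wray(c,u,v,z):
    from scipy.spatial.transform import Rotation as R
    K=c["camera_matrix"];a,b=u-K[0,2],v-K[1,2];r=np.hypot(a,b);t=r/K[0,0]
    d=np.array([a/r*np.sin(t),-b/r*np.sin(t),-np.cos(t)])
    M=c["mount"];W=R.from_quat(c["q"]).as_matrix()
    o=c["p"]+W@M[:3,3];d=W@M[:3,:3]@d
    return o+d*(z-o[2])/d[2]
E
python3 -c "
from h import *
save('w1')"
```

```text
[ 0.4628 -0.2144  0.2331] [ 7.779e-01  6.283e-01 -2.000e-04  4.000e-04]
```

View pics/w1.png

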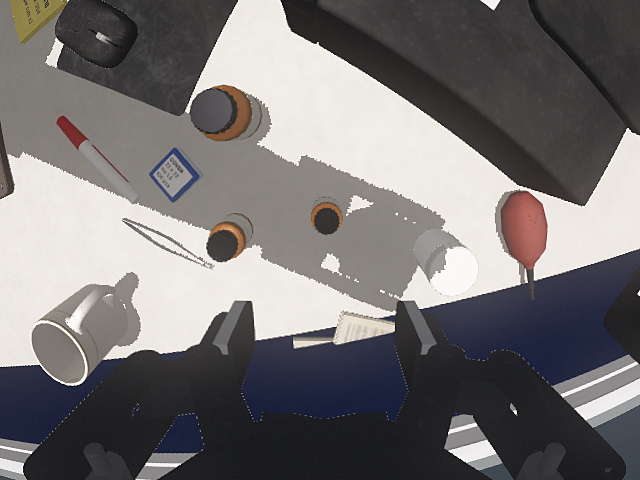

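The wrist view shows the cap of t at (326,218), p at (225,241) and k at (214,111), all clear of the fingers.

```bash
python3 -c "
from h import *
c=np.load('w1.npz');g=cv2.cvtColor(c['frame'],cv2.COLOR_BGR2HSV)
K=c['camera_matrix']
for n,u,v,z in(('t',326,218,.054),('p',225,241,.066),('k',214,111,.09)):
    P=wray(c,u,v,z); print(n,np.round(P,4),'depth',c['depth'][v,u], 'z from depth:',np.round([wray(c,u,v,zz) for zz in (0,)],4).tolist())
    M=c['mount']
    from scipy.spatial.transform import Rotation as R
    a,b=u-K[0,2],v-K[1,2];r=np.hypot(a,b);t=r/K[0,0]
    d=np.array([a/r*np.tan(t),-b/r*np.tan(t),-1])*c['depth'][v,u]
    print('  pt',np.round(c['p']+R.from_quat(c['q']).as_matrix()@(M[:3,:3]@d+M[:3,3]),4))
"
```

```text
t [ 0.4671 -0.206   0.054 ] depth 0.30356425 z from depth: [[0.4649, -0.218, -0.0]]
  pt [ 0.4671 -0.2062  0.0531]
p [ 0.3832 -0.2044  0.066 ] depth 0.29557344 z from depth: [[0.3609, -0.2192, 0.0]]
  pt [ 0.3833 -0.2043  0.0663]
k [ 0.4078 -0.1046  0.09  ] depth 0.24370474 z from depth: [[0.3829, -0.0921, 0.0]]
  pt [ 0.4075 -0.1045  0.0891]
```

Call:
jog_arm --increments '[{"dx": 0.03,"dy": 0.03,"dz": -0.3,"ax": 0,"ay": 0,"az": 0,"gripper": 0.4},{"dx": 0.03,"dy": 0.03,"dz": -0.6,"ax": 0,"ay": 0,"az": 0,"gripper": 0.4},{"dx": 0.03,"dy": 0.03,"dz": -0.9,"ax": 0,"ay": 0,"az": 0,"gripper": 0.4},{"dx": 0.03,"dy": 0.03,"dz": -0.93,"ax": 0,"ay": 0,"az": 0,"gripper": 0.4},{"dx": 0.03,"dy": 0.03,"dz": -0.93,"ax": 0,"ay": 0,"az": 0,"gripper": 0.4},{"dx": 0.03,"dy": 0.03,"dz": -0.93,"ax": 0,"ay": 0,"az": 0,"gripper": 0.4}]'

```text
time: 3.8
eef_pos: [0.4681, -0.211, 0.1239]
tcp_rot: [0.778, 0.629, 0.001, 0.003]
contact_force: [0.3, 0.3, 0.3]
opening: 0.702
finger_force: 0.0
```

```bash
python3 -c "
from h import *
from plant import imaging,get_state
c=save('w2')
print(np.round(get_state()['eef_pos'],4))
d=imaging.read_camera('side');cv2.imwrite('pics/s2.png',cv2.resize(d['frame'][150:300,330:530],(800,600)))"
```

```text
[ 0.4681 -0.211   0.1239] [7.777e-01 6.287e-01 7.000e-04 2.600e-03]
[ 0.4682 -0.211   0.1239]
```

View pics/w2.png

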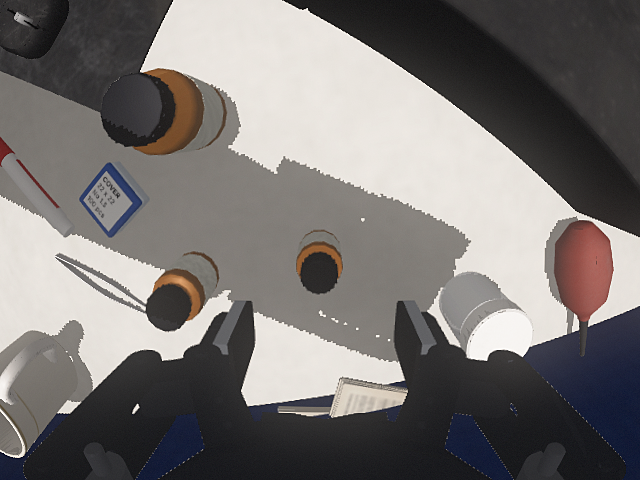

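t's cap is at (321,273), between the finger planes at columns 253 and 397 (middle 325). p's cap is at (169,307).

```bash
python3 -c "
from h import *
c=np.load('w2.npz')
for n,u,v,z in(('t',321,273,.054),('p',169,307,.066),('k',145,107,.09)): print(n,np.round(wray(c,u,v,z),4))
"
```

```text
t [ 0.4684 -0.2078  0.054 ]
p [ 0.3821 -0.2062  0.066 ]
k [ 0.4133 -0.1053  0.09  ]
```

Call:
jog_arm --increments '[{"dx": 0,"dy": 0.02,"dz": -0.2,"ax": 0,"ay": 0,"az": 0,"gripper": 0.4},{"dx": 0,"dy": 0.02,"dz": -0.4,"ax": 0,"ay": 0,"az": 0,"gripper": 0.4},{"dx": 0,"dy": 0.02,"dz": -0.6,"ax": 0,"ay": 0,"az": 0,"gripper": 0.4},{"dx": 0,"dy": 0.02,"dz": -0.72,"ax": 0,"ay": 0,"az": 0,"gripper": 0.4},{"dx": 0,"dy": 0.02,"dz": -0.74,"ax": 0,"ay": 0,"az": 0,"gripper": 0.4},{"dx": 0,"dy": 0.02,"dz": -0.74,"ax": 0,"ay": 0,"az": 0,"gripper": 0.4},{"dx": 0,"dy": 0.02,"dz": -0.74,"ax": 0,"ay": 0,"az": 0,"gripper": 0.4}]'

```text
time: 4.6
eef_pos: [0.4677, -0.208, 0.0334]
tcp_rot: [0.778, 0.629, 0.0, 0.001]
contact_force: [-0.7, 0.5, 0.7]
opening: 0.7
finger_force: 0.0
```

Call:
jog_arm --increments '[{"dx": 0,"dy": 0,"dz": 0,"ax": 0,"ay": 0,"az": 0,"gripper": 0},{"dx": 0,"dy": 0,"dz": 0,"ax": 0,"ay": 0,"az": 0,"gripper": -0.3},{"dx": 0,"dy": 0,"dz": 0,"ax": 0,"ay": 0,"az": 0,"gripper": -0.6},{"dx": 0,"dy": 0,"dz": 0,"ax": 0,"ay": 0,"az": 0,"gripper": -1},{"dx": 0,"dy": 0,"dz": 0,"ax": 0,"ay": 0,"az": 0,"gripper": -1},{"dx": 0,"dy": 0,"dz": 0,"ax": 0,"ay": 0,"az": 0,"gripper": -1},{"dx": 0,"dy": 0,"dz": 0,"ax": 0,"ay": 0,"az": 0,"gripper": -1}]'

```text
time: 5.3
eef_pos: [0.4672, -0.2076, 0.0329]
tcp_rot: [0.778, 0.629, 0.0, 0.001]
contact_force: [-0.8, 0.5, 5.7]
opening: 0.313
finger_force: 24.9
```

Call:
jog_arm --increments '[{"dx": 0,"dy": 0,"dz": 0.15,"ax": 0,"ay": 0,"az": 0,"gripper": -1},{"dx": 0,"dy": 0,"dz": 0.35,"ax": 0,"ay": 0,"az": 0,"gripper": -1},{"dx": -0.05,"dy": 0.05,"dz": 0.55,"ax": 0,"ay": 0,"az": 0,"gripper": -1},{"dx": -0.15,"dy": 0.15,"dz": 0.8,"ax": 0,"ay": 0,"az": 0,"gripper": -1},{"dx": -0.3,"dy": 0.35,"dz": 1,"ax": 0,"ay": 0,"az": 0,"gripper": -1}]'

```text
time: 5.8
eef_pos: [0.431, -0.166, 0.1535]
tcp_rot: [0.778, 0.628, 0.0, 0.001]
contact_force: [-0.1, 0.0, 0.3]
opening: 0.311
finger_force: 24.9
```

Call:
jog_arm --increments '[{"dx": 0,"dy": 0.25,"dz": 0.1,"ax": 0,"ay": 0,"az": 0,"gripper": -1},{"dx": 0,"dy": 0.5,"dz": 0.2,"ax": 0,"ay": 0,"az": 0,"gripper": -1},{"dx": 0,"dy": 0.75,"dz": 0.25,"ax": 0,"ay": 0,"az": 0,"gripper": -1},{"dx": 0,"dy": 1,"dz": 0.25,"ax": 0,"ay": 0,"az": 0,"gripper": -1}]'

```text
time: 6.2
eef_pos: [0.4308, -0.0443, 0.1829]
tcp_rot: [0.778, 0.629, 0.001, 0.001]
contact_force: [0.6, -0.4, -1.5]
opening: 0.309
finger_force: 24.9
```

Call:
jog_arm --increments '[{"dx": 0,"dy": 0.25,"dz": 0,"ax": 0,"ay": 0,"az": 0,"gripper": -1},{"dx": 0,"dy": 0.5,"dz": 0,"ax": 0,"ay": 0,"az": 0,"gripper": -1},{"dx": 0,"dy": 0.75,"dz": 0,"ax": 0,"ay": 0,"az": 0,"gripper": -1},{"dx": 0,"dy": 1,"dz": 0,"ax": 0,"ay": 0,"az": 0,"gripper": -1}]'

```text
time: 6.6
eef_pos: [0.4301, 0.076, 0.1815]
tcp_rot: [0.778, 0.629, -0.0, -0.0]
contact_force: [1.0, 0.3, -1.0]
opening: 0.316
finger_force: 24.9
```

Call:
jog_arm --increments '[{"dx": 0.1,"dy": 0.25,"dz": 0,"ax": 0,"ay": 0,"az": 0,"gripper": -1},{"dx": 0.2,"dy": 0.5,"dz": 0,"ax": 0,"ay": 0,"az": 0,"gripper": -1},{"dx": 0.3,"dy": 0.75,"dz": 0,"ax": 0,"ay": 0,"az": 0,"gripper": -1},{"dx": 0.3,"dy": 1,"dz": 0,"ax": 0,"ay": 0,"az": 0,"gripper": -1}]'

```text
time: 7.0
eef_pos: [0.4674, 0.196, 0.1816]
tcp_rot: [0.778, 0.629, 0.0, 0.0]
contact_force: [-0.8, -1.1, -0.1]
opening: 0.311
finger_force: 24.9
```

Call:
jog_arm --increments '[{"dx": 0,"dy": 0.25,"dz": 0,"ax": 0,"ay": 0,"az": 0,"gripper": -1},{"dx": 0,"dy": 0.5,"dz": -0.1,"ax": 0,"ay": 0,"az": 0,"gripper": -1},{"dx": 0,"dy": 0.7,"dz": -0.3,"ax": 0,"ay": 0,"az": 0,"gripper": -1},{"dx": 0,"dy": 0.8,"dz": -0.5,"ax": 0,"ay": 0,"az": 0,"gripper": -1},{"dx": 0,"dy": 0.8,"dz": -0.5,"ax": 0,"ay": 0,"az": 0,"gripper": -1},{"dx": 0,"dy": 0.8,"dz": -0.5,"ax": 0,"ay": 0,"az": 0,"gripper": -1}]'

```text
time: 7.6
eef_pos: [0.466, 0.2905, 0.1212]
tcp_rot: [0.777, 0.629, -0.001, -0.0]
contact_force: [0.7, -0.5, -0.5]
opening: 0.309
finger_force: 24.9
```

```bash
python3 -c "
from h import *
from plant import imaging,get_state
c=save('w3')"
```

```text
[0.466  0.2905 0.1212] [ 7.774e-01  6.290e-01 -1.000e-03 -2.000e-04]
```

View pics/w3.png

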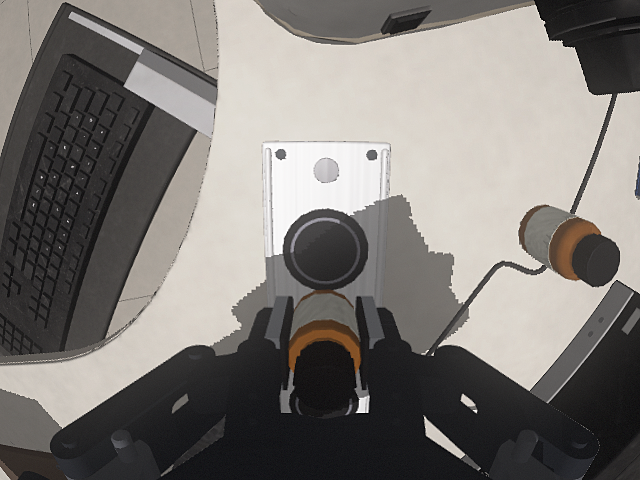

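The end mark is at (326,250). The held bottle's front foot edge is at about (324,291), and the plate runs straight up the picture.

```bash
python3 -c "
from h import *
c=np.load('w3.npz')
m=wray(c,326,250,.011); th=2*np.arctan2(.629,.7774);t=np.array([np.cos(th),np.sin(th)])
f=wray(c,324,291,c['p'][2]-.0329)
b=f[:2]-t*.014
print('mark',m,'cams',(.4659,.291),'bottle',b,'tcp',c['p'],'err',m[:2]-b, 'along/across',(m[:2]-b)@t,(m[:2]-b)@[t[1],-t[0]])
for n,u,v in(('bottle m cap',597,260),): print(n,wray(c,u,v,.078))
"
```

```text
mark [0.46861916 0.29344366 0.011     ] cams (0.4659, 0.291) bottle [0.46578512 0.28545902] tcp [0.46601684 0.29048079 0.12122704] err [0.00283404 0.00798464] along/across 0.008400289854863486 0.0011051440704319072
bottle m cap [0.62058033 0.27655706 0.078     ]
```

```bash
cat >> h.py <<'E'
def wtool(c):
    K=c["camera_matrix"];v,u=np.mgrid[:480,:640];a,b=u-K[0,2],v-K[1,2];r=np.hypot(a,b)+1e-9;t=r/K[0,0];D=c["depth"]
    P=np.stack([a/r*np.tan(t)*D,-b/r*np.tan(t)*D,-D],-1)
    return P@c["mount"][:3,:3].T+c["mount"][:3,3]
def held(c,half,R):
    # circle centre (tool x) of the held body, radius R, from depth
    P=wtool(c).reshape(-1,3);P=P[(c["depth"].ravel()>0)&(abs(P[:,1])<half*.8)&(abs(P[:,0])<R+.015)&(P[:,2]>-.03)&(P[:,2]<.07)]
    for z in np.arange(-.03,.05,.006):
        q=P[(P[:,2]>=z)&(P[:,2]<z+.006)]
        if len(q)>8:
            cx=q[:,0]-np.sqrt(R**2-q[:,1]**2);print(round(z,3),len(q),"x",np.round(np.percentile(cx,[50,80,95])*1e3,1),"y",np.round(q[:,1].mean()*1e3,1))
E
python3 -c "
from h import *
held(np.load('w3.npz'),.014,.014)"
```

```text
-0.024 2424 x [-13.6  -8.9  -7. ] y 1.0
-0.018 594 x [-7.2 -6.6 -6.1] y 0.9
-0.012 505 x [-7.1 -6.5 -5.9] y 0.8
-0.006 1220 x [-5.7 -3.5 -2.6] y -0.4
-0.0 507 x [-3.  -2.3 -1.9] y 0.1
0.006 403 x [-2.8 -2.2 -1.7] y 0.0
0.012 343 x [-2.8 -2.2 -1.7] y 0.1
0.018 322 x [-2.8 -2.3 -1.7] y 0.2
0.024 252 x [-3.  -2.5 -2.1] y 0.0
0.03 31 x [-3.3 -2.8 -2.5] y 0.8
```

Call:
jog_arm --increments '[{"dx": 0.02,"dy": 0.04,"dz": -0.15,"ax": 0,"ay": 0,"az": 0,"gripper": -1},{"dx": 0.02,"dy": 0.04,"dz": -0.35,"ax": 0,"ay": 0,"az": 0,"gripper": -1},{"dx": 0.02,"dy": 0.04,"dz": -0.5,"ax": 0,"ay": 0,"az": 0,"gripper": -1},{"dx": 0.02,"dy": 0.04,"dz": -0.6,"ax": 0,"ay": 0,"az": 0,"gripper": -1},{"dx": 0.02,"dy": 0.04,"dz": -0.65,"ax": 0,"ay": 0,"az": 0,"gripper": -1},{"dx": 0.02,"dy": 0.04,"dz": -0.65,"ax": 0,"ay": 0,"az": 0,"gripper": -1},{"dx": 0.02,"dy": 0.04,"dz": -0.65,"ax": 0,"ay": 0,"az": 0,"gripper": -1}]'

```text
time: 8.35
eef_pos: [0.47, 0.2957, 0.0451]
tcp_rot: [0.778, 0.629, 0.001, 0.0]
contact_force: [-0.3, -0.6, -0.5]
opening: 0.305
finger_force: 24.9
```

Call:
jog_arm --increments '[{"dx": 0,"dy": 0,"dz": 0,"ax": 0,"ay": 0,"az": 0,"gripper": -0.3},{"dx": 0,"dy": 0,"dz": 0,"ax": 0,"ay": 0,"az": 0,"gripper": 0},{"dx": 0,"dy": 0,"dz": 0,"ax": 0,"ay": 0,"az": 0,"gripper": 0.3},{"dx": 0,"dy": 0,"dz": 0,"ax": 0,"ay": 0,"az": 0,"gripper": 0.4},{"dx": 0,"dy": 0,"dz": 0,"ax": 0,"ay": 0,"az": 0,"gripper": 0.4},{"dx": 0,"dy": 0,"dz": 0.3,"ax": 0,"ay": 0,"az": 0,"gripper": 0.4},{"dx": 0,"dy": 0,"dz": 0.6,"ax": 0,"ay": 0,"az": 0,"gripper": 0.4},{"dx": 0,"dy": 0,"dz": 0.9,"ax": 0,"ay": 0,"az": 0,"gripper": 0.4},{"dx": 0,"dy": 0,"dz": 1,"ax": 0,"ay": 0,"az": 0,"gripper": 0.4}]'

```text
time: 9.25
eef_pos: [0.4711, 0.2965, 0.1685]
tcp_rot: [0.778, 0.629, 0.004, 0.001]
contact_force: [0.1, 0.8, -0.5]
opening: 0.703
finger_force: 0.0
```

Call:
jog_arm --increments '[{"dx": 0,"dy": -0.3,"dz": 0.2,"ax": 0,"ay": 0,"az": 0,"gripper": 0.5},{"dx": 0,"dy": -0.6,"dz": 0.3,"ax": 0,"ay": 0,"az": 0,"gripper": 0.5},{"dx": 0,"dy": -1,"dz": 0.3,"ax": 0,"ay": 0,"az": 0,"gripper": 0.5}]'

```text
time: 9.55
eef_pos: [0.4698, 0.1754, 0.2016]
tcp_rot: [0.777, 0.63, 0.002, 0.001]
contact_force: [1.0, -0.8, 0.4]
opening: 0.747
finger_force: 0.0
```

Call:
jog_arm --increments '[{"dx": 0,"dy": -0.3,"dz": 0,"ax": 0,"ay": 0,"az": 0,"gripper": 0.5},{"dx": 0,"dy": -0.6,"dz": 0,"ax": 0,"ay": 0,"az": 0,"gripper": 0.5},{"dx": 0,"dy": -1,"dz": 0,"ax": 0,"ay": 0,"az": 0,"gripper": 0.5}]'

```text
time: 9.85
eef_pos: [0.4683, 0.0547, 0.199]
tcp_rot: [0.777, 0.629, -0.0, -0.001]
contact_force: [0.8, 0.0, 0.1]
opening: 0.751
finger_force: 0.0
```

Call:
jog_arm --increments '[{"dx": -0.05,"dy": -0.3,"dz": 0,"ax": 0,"ay": 0,"az": 0,"gripper": 0.5},{"dx": -0.1,"dy": -0.6,"dz": 0,"ax": 0,"ay": 0,"az": 0,"gripper": 0.5},{"dx": -0.15,"dy": -1,"dz": 0,"ax": 0,"ay": 0,"az": 0,"gripper": 0.5}]'

```text
time: 10.15
eef_pos: [0.4501, -0.0651, 0.1989]
tcp_rot: [0.777, 0.629, -0.0, -0.001]
contact_force: [0.5, -0.2, 0.1]
opening: 0.751
finger_force: 0.0
```

Call:
jog_arm --increments '[{"dx": -0.15,"dy": -0.3,"dz": 0,"ax": 0,"ay": 0,"az": 0,"gripper": 0.5},{"dx": -0.3,"dy": -0.6,"dz": 0,"ax": 0,"ay": 0,"az": 0,"gripper": 0.5},{"dx": -0.45,"dy": -1,"dz": 0,"ax": 0,"ay": 0,"az": 0,"gripper": 0.5}]'

```text
time: 10.45
eef_pos: [0.3961, -0.1837, 0.1988]
tcp_rot: [0.777, 0.629, 0.0, -0.001]
contact_force: [0.6, -0.8, -0.7]
opening: 0.749
finger_force: 0.0
```

Call:
jog_arm --increments '[{"dx": -0.1,"dy": -0.19,"dz": -0.2,"ax": 0,"ay": 0,"az": 0,"gripper": 0.5},{"dx": -0.15,"dy": -0.19,"dz": -0.4,"ax": 0,"ay": 0,"az": 0,"gripper": 0.5},{"dx": -0.15,"dy": -0.19,"dz": -0.5,"ax": 0,"ay": 0,"az": 0,"gripper": 0.5},{"dx": -0.15,"dy": -0.19,"dz": -0.5,"ax": 0,"ay": 0,"az": 0,"gripper": 0.5},{"dx": -0.15,"dy": -0.19,"dz": -0.5,"ax": 0,"ay": 0,"az": 0,"gripper": 0.5}]'

```text
time: 10.95
eef_pos: [0.3799, -0.2057, 0.1401]
tcp_rot: [0.777, 0.629, 0.0, -0.0]
contact_force: [0.9, 0.0, 0.1]
opening: 0.751
finger_force: 0.0
```

```bash
cat >> h.py <<'E'
def bot(c,ctr,kind):
    P=cloud(c) if kind=="c" else None
    Q=P.reshape(-1,3);Q=Q[np.hypot(*(Q[:,:2]-ctr).T)<.03]
    zm=np.nanpercentile(Q[:,2],99.5);C=Q[Q[:,2]>zm-.004]
    return np.round([*((C.max(0)+C.min(0))/2)[:2],zm],4)
E
python3 -c "
from h import *
from plant import imaging,get_state
c=save('w4')
# bottle position in tool frame from depth
T=wtool(c)
P=T.reshape(-1,3);P=P[(c['depth'].ravel()>0)&(np.hypot(P[:,0],P[:,1])<.03)]
zt=np.percentile(P[:,2],1);C=P[P[:,2]<zt+.004];print('cap tool xyz',(C.max(0)+C.min(0))/2,zt,len(C))
for n in('top','side'):
    d=imaging.read_camera(n);print(n,bot(d,(.466,.291),'c'))
    if n=='top': cv2.imwrite('pics/t4.png',cv2.resize(d['frame'][230:330,160:360],(800,400),interpolation=cv2.INTER_CUBIC))
"
```

```text
[ 0.3799 -0.2057  0.1401] [ 7.773e-01  6.292e-01  0.000e+00 -1.000e-04]
cap tool xyz [ 0.01754356 -0.00205732 -0.07494167] -0.07608031770829272 2520
top [0.4694 0.29   0.0664]
side [0.4683 0.2934 0.0666]
```

View pics/t4.png

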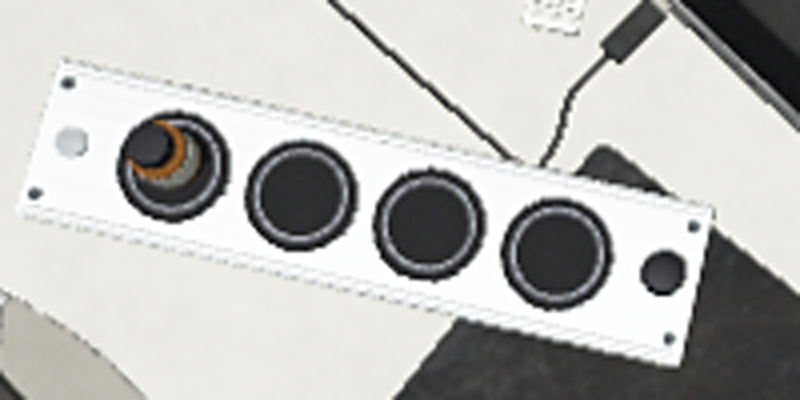

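View pics/w4.png

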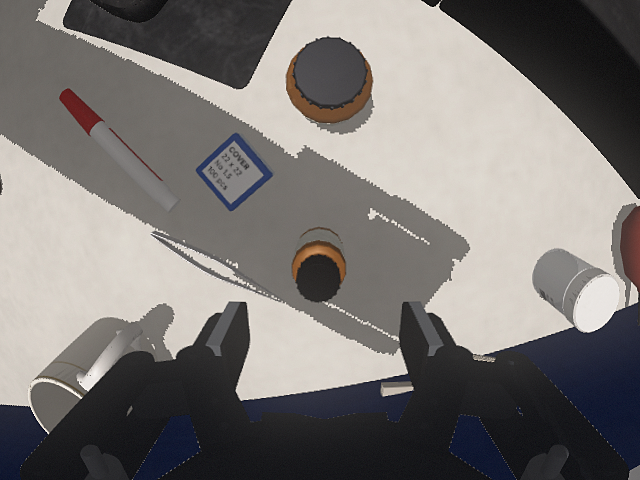

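The top crop shows t standing on the end mark, with its disc centred at (173,166) in the crop; cap parallax is to the upper left. The wrist view shows p's cap at (318,278), between the open fingers.

```bash
python3 -c "
from h import *
c=np.load('w4.npz');T=wtool(c)
print(wray(c,318,278,.066)-c['p'],T[278,318],T[290,318],T[265,318])
c=np.load('w2.npz');T=wtool(c);print(T[273,321]);print(wray(c,321,273,.054)-c['p'])
c=np.load('w4.npz')
print('k',wray(c,332,72,.09))
"
```

```text
[-0.00267658 -0.00070167 -0.07406932] [-0.00154588 -0.00248281  0.07479861] [-0.00870948 -0.00251413  0.07450665] [ 0.00639234 -0.00243474  0.07411004]
[ 0.00308563 -0.00077386  0.07053726]
[ 0.00025734  0.00321109 -0.06986136]
k [ 0.40592551 -0.10426409  0.09      ]
```

Call:
jog_arm --increments '[{"dx": -0.03,"dy": -0.03,"dz": -0.2,"ax": 0,"ay": 0,"az": 0,"gripper": 0.5},{"dx": -0.03,"dy": -0.03,"dz": -0.4,"ax": 0,"ay": 0,"az": 0,"gripper": 0.5},{"dx": -0.03,"dy": -0.03,"dz": -0.6,"ax": 0,"ay": 0,"az": 0,"gripper": 0.5},{"dx": -0.03,"dy": -0.03,"dz": -0.75,"ax": 0,"ay": 0,"az": 0,"gripper": 0.5},{"dx": -0.03,"dy": -0.03,"dz": -0.84,"ax": 0,"ay": 0,"az": 0,"gripper": 0.5},{"dx": -0.03,"dy": -0.03,"dz": -0.84,"ax": 0,"ay": 0,"az": 0,"gripper": 0.5},{"dx": -0.03,"dy": -0.03,"dz": -0.84,"ax": 0,"ay": 0,"az": 0,"gripper": 0.5}]'

```text
time: 11.8
eef_pos: [0.3766, -0.2101, 0.04]
tcp_rot: [0.777, 0.629, 0.0, 0.001]
contact_force: [0.2, 0.3, 0.1]
opening: 0.751
finger_force: 0.0
```

Call:
jog_arm --increments '[{"dx": 0,"dy": 0,"dz": 0,"ax": 0,"ay": 0,"az": 0,"gripper": 0.2},{"dx": 0,"dy": 0,"dz": 0,"ax": 0,"ay": 0,"az": 0,"gripper": 0},{"dx": 0,"dy": 0,"dz": 0,"ax": 0,"ay": 0,"az": 0,"gripper": -0.3},{"dx": 0,"dy": 0,"dz": 0,"ax": 0,"ay": 0,"az": 0,"gripper": -1},{"dx": 0,"dy": 0,"dz": 0,"ax": 0,"ay": 0,"az": 0,"gripper": -1},{"dx": 0,"dy": 0,"dz": 0,"ax": 0,"ay": 0,"az": 0,"gripper": -1},{"dx": 0,"dy": 0,"dz": 0,"ax": 0,"ay": 0,"az": 0,"gripper": -1}]'

```text
time: 12.5
eef_pos: [0.3763, -0.2101, 0.04]
tcp_rot: [0.778, 0.629, 0.0, 0.001]
contact_force: [-2.0, 0.9, 5.3]
opening: 0.387
finger_force: 25.1
```

Call:
jog_arm --increments '[{"dx": 0,"dy": 0,"dz": 0.15,"ax": 0,"ay": 0,"az": 0,"gripper": -1},{"dx": 0,"dy": 0,"dz": 0.35,"ax": 0,"ay": 0,"az": 0,"gripper": -1},{"dx": 0.05,"dy": 0,"dz": 0.6,"ax": 0,"ay": 0,"az": 0,"gripper": -1},{"dx": 0.15,"dy": 0,"dz": 0.85,"ax": 0,"ay": 0,"az": 0,"gripper": -1},{"dx": 0.3,"dy": 0.1,"dz": 1,"ax": 0,"ay": 0,"az": 0,"gripper": -1}]'

```text
time: 13.0
eef_pos: [0.4126, -0.1988, 0.1615]
tcp_rot: [0.778, 0.628, 0.0, 0.002]
contact_force: [1.0, -0.6, -0.3]
opening: 0.387
finger_force: 25.3
```

Call:
jog_arm --increments '[{"dx": 0.1,"dy": 0.15,"dz": 0.2,"ax": 0,"ay": 0,"az": 0,"gripper": -1},{"dx": 0.2,"dy": 0.4,"dz": 0.4,"ax": 0,"ay": 0,"az": 0,"gripper": -1},{"dx": 0.3,"dy": 0.7,"dz": 0.4,"ax": 0,"ay": 0,"az": 0,"gripper": -1},{"dx": 0.3,"dy": 1,"dz": 0.4,"ax": 0,"ay": 0,"az": 0,"gripper": -1}]'

```text
time: 13.4
eef_pos: [0.4491, -0.0768, 0.2082]
tcp_rot: [0.778, 0.629, 0.001, 0.001]
contact_force: [0.4, -0.3, -0.6]
opening: 0.386
finger_force: 25.3
```

Call:
jog_arm --increments '[{"dx": 0,"dy": 0.25,"dz": 0,"ax": 0,"ay": 0,"az": 0,"gripper": -1},{"dx": 0,"dy": 0.5,"dz": 0,"ax": 0,"ay": 0,"az": 0,"gripper": -1},{"dx": 0,"dy": 0.75,"dz": 0,"ax": 0,"ay": 0,"az": 0,"gripper": -1},{"dx": 0,"dy": 1,"dz": 0,"ax": 0,"ay": 0,"az": 0,"gripper": -1}]'

```text
time: 13.8
eef_pos: [0.4473, 0.0436, 0.2067]
tcp_rot: [0.778, 0.629, -0.0, -0.0]
contact_force: [0.4, -0.5, -0.5]
opening: 0.389
finger_force: 25.3
```

Call:
jog_arm --increments '[{"dx": 0,"dy": 0.25,"dz": 0,"ax": 0,"ay": 0,"az": 0,"gripper": -1},{"dx": 0,"dy": 0.5,"dz": 0,"ax": 0,"ay": 0,"az": 0,"gripper": -1},{"dx": 0,"dy": 0.75,"dz": 0,"ax": 0,"ay": 0,"az": 0,"gripper": -1},{"dx": 0,"dy": 1,"dz": 0,"ax": 0,"ay": 0,"az": 0,"gripper": -1}]'

```text
time: 14.2
eef_pos: [0.4473, 0.1635, 0.2066]
tcp_rot: [0.778, 0.629, -0.0, -0.0]
contact_force: [-0.2, 0.6, -1.0]
opening: 0.389
finger_force: 25.3
```

Call:
jog_arm --increments '[{"dx": 0.04,"dy": 0.2,"dz": 0,"ax": 0,"ay": 0,"az": 0,"gripper": -1},{"dx": 0.04,"dy": 0.4,"dz": -0.1,"ax": 0,"ay": 0,"az": 0,"gripper": -1},{"dx": 0.04,"dy": 0.56,"dz": -0.3,"ax": 0,"ay": 0,"az": 0,"gripper": -1},{"dx": 0.04,"dy": 0.56,"dz": -0.5,"ax": 0,"ay": 0,"az": 0,"gripper": -1},{"dx": 0.04,"dy": 0.56,"dz": -0.5,"ax": 0,"ay": 0,"az": 0,"gripper": -1},{"dx": 0.04,"dy": 0.56,"dz": -0.5,"ax": 0,"ay": 0,"az": 0,"gripper": -1}]'

```text
time: 14.8
eef_pos: [0.4522, 0.2293, 0.1467]
tcp_rot: [0.778, 0.629, -0.001, -0.0]
contact_force: [-0.1, 0.6, -0.2]
opening: 0.388
finger_force: 25.2
```

```bash
python3 -c "
from h import *
c=save('w5');held(c,.017,.017)"
```

```text
[0.4522 0.2293 0.1467] [ 7.776e-01  6.288e-01 -8.000e-04 -3.000e-04]
-0.03 3533 x [-13.6  -8.   -5.3] y 1.1
-0.024 922 x [-5.  -4.3 -3.7] y 0.7
-0.018 673 x [-4.9 -4.2 -3.7] y 0.9
-0.012 1030 x [-5.  -3.2 -1.5] y -0.1
-0.006 1343 x [-1.   0.1  0.8] y -0.2
-0.0 574 x [0.2 0.8 1.4] y 0.2
0.006 454 x [0.4 1.  1.5] y -0.0
0.012 424 x [0.5 1.  1.5] y 0.0
0.018 359 x [0.5 1.  1.5] y 0.4
0.024 311 x [0.5 1.  1.5] y 0.2
0.03 269 x [0.3 0.7 1.2] y 0.2
0.036 66 x [-0.   0.6  1. ] y -0.9
```

Call:
jog_arm --increments '[{"dx": -0.01,"dy": 0.01,"dz": -0.2,"ax": 0,"ay": 0,"az": 0,"gripper": -1},{"dx": -0.01,"dy": 0.01,"dz": -0.4,"ax": 0,"ay": 0,"az": 0,"gripper": -1},{"dx": -0.01,"dy": 0.01,"dz": -0.6,"ax": 0,"ay": 0,"az": 0,"gripper": -1},{"dx": -0.01,"dy": 0.01,"dz": -0.75,"ax": 0,"ay": 0,"az": 0,"gripper": -1},{"dx": -0.01,"dy": 0.01,"dz": -0.8,"ax": 0,"ay": 0,"az": 0,"gripper": -1},{"dx": -0.01,"dy": 0.01,"dz": -0.8,"ax": 0,"ay": 0,"az": 0,"gripper": -1},{"dx": -0.01,"dy": 0.01,"dz": -0.8,"ax": 0,"ay": 0,"az": 0,"gripper": -1}]'

```text
time: 15.55
eef_pos: [0.4529, 0.2309, 0.0527]
tcp_rot: [0.778, 0.629, 0.002, 0.001]
contact_force: [-0.1, -0.2, -0.8]
opening: 0.39
finger_force: 25.2
```

Call:
jog_arm --increments '[{"dx": 0,"dy": 0,"dz": 0,"ax": 0,"ay": 0,"az": 0,"gripper": -0.2},{"dx": 0,"dy": 0,"dz": 0,"ax": 0,"ay": 0,"az": 0,"gripper": 0},{"dx": 0,"dy": 0,"dz": 0,"ax": 0,"ay": 0,"az": 0,"gripper": 0.3},{"dx": 0,"dy": 0,"dz": 0,"ax": 0,"ay": 0,"az": 0,"gripper": 0.5},{"dx": 0,"dy": 0,"dz": 0,"ax": 0,"ay": 0,"az": 0,"gripper": 0.5},{"dx": 0,"dy": 0,"dz": 0.3,"ax": 0,"ay": 0,"az": 0,"gripper": 0.5},{"dx": 0,"dy": 0,"dz": 0.6,"ax": 0,"ay": 0,"az": 0,"gripper": 0.5},{"dx": 0,"dy": 0,"dz": 0.9,"ax": 0,"ay": 0,"az": 0,"gripper": 0.5},{"dx": 0,"dy": 0,"dz": 1,"ax": 0,"ay": 0,"az": 0,"gripper": 0.5}]'

```text
time: 16.45
eef_pos: [0.4536, 0.2314, 0.1755]
tcp_rot: [0.778, 0.629, 0.003, 0.002]
contact_force: [-0.7, 0.3, 0.1]
opening: 0.753
finger_force: 0.0
```

Call:
jog_arm --increments '[{"dx": 0,"dy": 0,"dz": 0.1,"ax": 0,"ay": 0,"az": -0.09,"gripper": 0.6},{"dx": 0.1,"dy": 0,"dz": 0.1,"ax": 0,"ay": 0,"az": -0.18,"gripper": 0.6},{"dx": 0.2,"dy": 0,"dz": 0.1,"ax": 0,"ay": 0,"az": -0.27,"gripper": 0.6},{"dx": 0.3,"dy": 0,"dz": 0.1,"ax": 0,"ay": 0,"az": -0.36,"gripper": 0.6},{"dx": 0.4,"dy": 0,"dz": 0.1,"ax": 0,"ay": 0,"az": -0.45,"gripper": 0.6},{"dx": 0.5,"dy": 0,"dz": 0.1,"ax": 0,"ay": 0,"az": -0.54,"gripper": 0.6},{"dx": 0.6,"dy": 0,"dz": 0.1,"ax": 0,"ay": 0,"az": -0.63,"gripper": 0.6},{"dx": 0.7,"dy": 0,"dz": 0.1,"ax": 0,"ay": 0,"az": -0.72,"gripper": 0.6},{"dx": 0.8,"dy": 0,"dz": 0.1,"ax": 0,"ay": 0,"az": -0.81,"gripper": 0.6},{"dx": 0.9,"dy": 0,"dz": 0.1,"ax": 0,"ay": 0,"az": -0.86,"gripper": 0.6}]'

```text
time: 17.45
eef_pos: [0.5593, 0.2306, 0.1815]
tcp_rot: [1.0, 0.002, -0.001, 0.0]
contact_force: [1.3, 0.2, -0.5]
opening: 0.799
finger_force: 0.0
```

Call:
jog_arm --increments '[{"dx": 0.2,"dy": 0.1,"dz": 0,"ax": 0,"ay": 0,"az": 0,"gripper": 0.6},{"dx": 0.4,"dy": 0.25,"dz": 0,"ax": 0,"ay": 0,"az": 0,"gripper": 0.6},{"dx": 0.55,"dy": 0.35,"dz": 0,"ax": 0,"ay": 0,"az": 0,"gripper": 0.6},{"dx": 0.55,"dy": 0.35,"dz": -0.1,"ax": 0,"ay": 0,"az": 0,"gripper": 0.6},{"dx": 0.55,"dy": 0.35,"dz": -0.15,"ax": 0,"ay": 0,"az": 0,"gripper": 0.6},{"dx": 0.55,"dy": 0.35,"dz": -0.15,"ax": 0,"ay": 0,"az": 0,"gripper": 0.6}]'

```text
time: 18.05
eef_pos: [0.6231, 0.2719, 0.1616]
tcp_rot: [1.0, 0.004, -0.003, 0.001]
contact_force: [-1.1, -0.9, -0.7]
opening: 0.802
finger_force: 0.0
```

```bash
python3 -c "
from h import *
c=save('w6')"
```

```text
[0.6231 0.2719 0.1616] [ 1.0e+00  4.5e-03 -3.0e-03  9.0e-04]
```

View pics/w6.png

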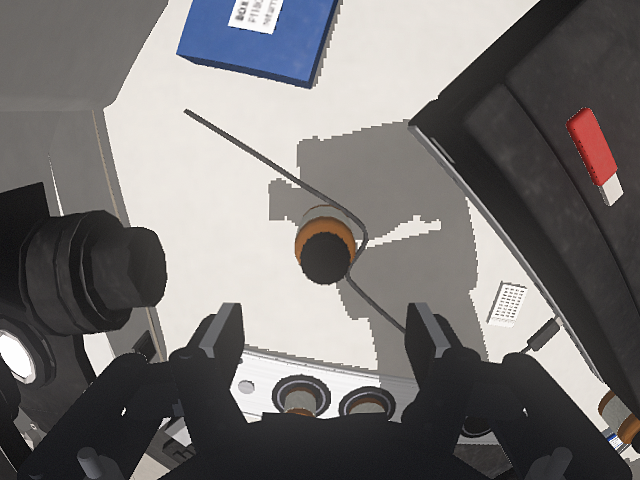

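m's cap is at (325,257), between the fingers at columns 242 and 407. The eyepiece tip at (165,270) is clear of the left finger.

```bash
python3 -c "
from h import *
c=np.load('w6.npz');T=wtool(c);print(T[257,325],wray(c,325,257,.078)-c['p'])"
```

```text
[ 0.00765867 -0.00022309  0.08415677] [ 0.00734221  0.00014683 -0.08362689]
```

Call:
jog_arm --increments '[{"dx": 0.04,"dy": 0,"dz": -0.25,"ax": 0,"ay": 0,"az": 0,"gripper": 0.6},{"dx": 0.04,"dy": 0,"dz": -0.5,"ax": 0,"ay": 0,"az": 0,"gripper": 0.6},{"dx": 0.04,"dy": 0,"dz": -0.7,"ax": 0,"ay": 0,"az": 0,"gripper": 0.6},{"dx": 0.04,"dy": 0,"dz": -0.9,"ax": 0,"ay": 0,"az": 0,"gripper": 0.6},{"dx": 0.04,"dy": 0,"dz": -0.98,"ax": 0,"ay": 0,"az": 0,"gripper": 0.6},{"dx": 0.04,"dy": 0,"dz": -0.98,"ax": 0,"ay": 0,"az": 0,"gripper": 0.6},{"dx": 0.04,"dy": 0,"dz": -0.98,"ax": 0,"ay": 0,"az": 0,"gripper": 0.6}]'

```text
time: 18.8
eef_pos: [0.6308, 0.2728, 0.0489]
tcp_rot: [1.0, 0.004, 0.001, -0.0]
contact_force: [1.0, 0.5, 1.1]
opening: 0.798
finger_force: 0.0
```

Call:
jog_arm --increments '[{"dx": 0,"dy": 0,"dz": 0,"ax": 0,"ay": 0,"az": 0,"gripper": 0.3},{"dx": 0,"dy": 0,"dz": 0,"ax": 0,"ay": 0,"az": 0,"gripper": 0.1},{"dx": 0,"dy": 0,"dz": 0,"ax": 0,"ay": 0,"az": 0,"gripper": -0.1},{"dx": 0,"dy": 0,"dz": 0,"ax": 0,"ay": 0,"az": 0,"gripper": -1},{"dx": 0,"dy": 0,"dz": 0,"ax": 0,"ay": 0,"az": 0,"gripper": -1},{"dx": 0,"dy": 0,"dz": 0,"ax": 0,"ay": 0,"az": 0,"gripper": -1},{"dx": 0,"dy": 0,"dz": 0,"ax": 0,"ay": 0,"az": 0,"gripper": -1}]'

```text
time: 19.5
eef_pos: [0.6313, 0.2729, 0.0492]
tcp_rot: [1.0, 0.005, 0.001, -0.0]
contact_force: [-0.9, -1.0, 5.4]
opening: 0.457
finger_force: 26.0
```

Call:
jog_arm --increments '[{"dx": 0,"dy": 0,"dz": 0.15,"ax": 0,"ay": 0,"az": 0,"gripper": -1},{"dx": 0,"dy": 0,"dz": 0.35,"ax": 0,"ay": 0,"az": 0,"gripper": -1},{"dx": -0.05,"dy": 0,"dz": 0.6,"ax": 0,"ay": 0,"az": 0,"gripper": -1},{"dx": -0.15,"dy": 0,"dz": 0.85,"ax": 0,"ay": 0,"az": 0,"gripper": -1},{"dx": -0.3,"dy": -0.1,"dz": 1,"ax": 0,"ay": 0,"az": 0,"gripper": -1}]'

```text
time: 20.0
eef_pos: [0.5951, 0.2618, 0.1711]
tcp_rot: [1.0, 0.005, 0.002, -0.001]
contact_force: [0.2, -0.8, 0.1]
opening: 0.461
finger_force: 25.5
```

Call:
jog_arm --increments '[{"dx": -0.2,"dy": -0.05,"dz": 0.1,"ax": 0,"ay": 0,"az": 0.09,"gripper": -1},{"dx": -0.4,"dy": -0.1,"dz": 0.2,"ax": 0,"ay": 0,"az": 0.18,"gripper": -1},{"dx": -0.6,"dy": -0.15,"dz": 0.25,"ax": 0,"ay": 0,"az": 0.27,"gripper": -1},{"dx": -0.7,"dy": -0.2,"dz": 0.25,"ax": 0,"ay": 0,"az": 0.36,"gripper": -1},{"dx": -0.8,"dy": -0.25,"dz": 0.25,"ax": 0,"ay": 0,"az": 0.45,"gripper": -1},{"dx": -0.9,"dy": -0.3,"dz": 0.25,"ax": 0,"ay": 0,"az": 0.54,"gripper": -1},{"dx": -1,"dy": -0.4,"dz": 0.25,"ax": 0,"ay": 0,"az": 0.63,"gripper": -1},{"dx": -1,"dy": -0.5,"dz": 0.25,"ax": 0,"ay": 0,"az": 0.72,"gripper": -1},{"dx": -1,"dy": -0.6,"dz": 0.25,"ax": 0,"ay": 0,"az": 0.81,"gripper": -1},{"dx": -1,"dy": -0.7,"dz": 0.25,"ax": 0,"ay": 0,"az": 0.86,"gripper": -1}]'

```text
time: 21.0
eef_pos: [0.4736, 0.1763, 0.1978]
tcp_rot: [0.776, 0.631, -0.0, -0.0]
contact_force: [0.3, -0.3, -2.2]
opening: 0.46
finger_force: 25.6
```

Call:
jog_arm --increments '[{"dx": -0.15,"dy": -0.07,"dz": 0,"ax": 0,"ay": 0,"az": 0,"gripper": -1},{"dx": -0.3,"dy": -0.07,"dz": -0.1,"ax": 0,"ay": 0,"az": 0,"gripper": -1},{"dx": -0.3,"dy": -0.07,"dz": -0.2,"ax": 0,"ay": 0,"az": 0,"gripper": -1},{"dx": -0.3,"dy": -0.07,"dz": -0.3,"ax": 0,"ay": 0,"az": 0,"gripper": -1},{"dx": -0.3,"dy": -0.07,"dz": -0.3,"ax": 0,"ay": 0,"az": 0,"gripper": -1},{"dx": -0.3,"dy": -0.07,"dz": -0.3,"ax": 0,"ay": 0,"az": 0,"gripper": -1}]'

```text
time: 21.6
eef_pos: [0.4386, 0.1684, 0.1612]
tcp_rot: [0.778, 0.629, -0.0, -0.0]
contact_force: [-0.1, 0.1, -0.7]
opening: 0.459
finger_force: 25.6
```

```bash
python3 -c "
from h import *
from plant import imaging
c=save('w7');held(c,.02,.02)
for n in('top','side'):
    d=imaging.read_camera(n);print(n,[bot(d,p,'c') for p in((.468,.291),(.452,.2286))])"
```

```text
[0.4386 0.1684 0.1612] [ 7.776e-01  6.288e-01 -3.000e-04 -2.000e-04]
-0.03 3992 x [-16.2 -11.5  -9.9] y 0.9
-0.024 863 x [-10.5  -9.9  -9.2] y 1.0
-0.018 616 x [-10.6 -10.   -9.4] y 0.8
-0.012 1958 x [-10.1  -7.9  -6.5] y -0.0
-0.006 1214 x [-5.3 -4.5 -3.9] y -0.2
-0.0 645 x [-4.5 -4.  -3.6] y 0.2
0.006 584 x [-4.3 -3.7 -3.3] y 0.3
0.012 482 x [-4.3 -3.7 -3.2] y 0.1
0.018 408 x [-4.2 -3.7 -3.2] y 0.1
0.024 394 x [-4.2 -3.7 -3.2] y 0.4
0.03 343 x [-4.3 -3.7 -3.2] y 0.1
0.036 254 x [-4.4 -4.  -3.5] y 0.1
0.042 231 x [-4.7 -4.2 -3.7] y 0.0
top [array([0.4423, 0.2765, 0.011 ]), array([0.4299, 0.2135, 0.4341])]
side [array([0.4672, 0.2926, 0.0666]), array([0.4298, 0.2196, 0.4321])]
```

Call:
jog_arm --increments '[{"dx": 0.01,"dy": 0.035,"dz": -0.2,"ax": 0,"ay": 0,"az": 0,"gripper": -1},{"dx": 0.01,"dy": 0.035,"dz": -0.4,"ax": 0,"ay": 0,"az": 0,"gripper": -1},{"dx": 0.01,"dy": 0.035,"dz": -0.6,"ax": 0,"ay": 0,"az": 0,"gripper": -1},{"dx": 0.01,"dy": 0.035,"dz": -0.78,"ax": 0,"ay": 0,"az": 0,"gripper": -1},{"dx": 0.01,"dy": 0.035,"dz": -0.85,"ax": 0,"ay": 0,"az": 0,"gripper": -1},{"dx": 0.01,"dy": 0.035,"dz": -0.85,"ax": 0,"ay": 0,"az": 0,"gripper": -1},{"dx": 0.01,"dy": 0.035,"dz": -0.85,"ax": 0,"ay": 0,"az": 0,"gripper": -1}]'

```text
time: 22.45
eef_pos: [0.4404, 0.1727, 0.0603]
tcp_rot: [0.778, 0.629, 0.001, 0.0]
contact_force: [0.9, -0.5, -0.7]
opening: 0.456
finger_force: 26.1
```

Call:
jog_arm --increments '[{"dx": 0,"dy": 0,"dz": 0,"ax": 0,"ay": 0,"az": 0,"gripper": -0.1},{"dx": 0,"dy": 0,"dz": 0,"ax": 0,"ay": 0,"az": 0,"gripper": 0.1},{"dx": 0,"dy": 0,"dz": 0,"ax": 0,"ay": 0,"az": 0,"gripper": 0.4},{"dx": 0,"dy": 0,"dz": 0,"ax": 0,"ay": 0,"az": 0,"gripper": 0.6},{"dx": 0,"dy": 0,"dz": 0,"ax": 0,"ay": 0,"az": 0,"gripper": 0.6},{"dx": 0,"dy": 0,"dz": 0.3,"ax": 0,"ay": 0,"az": 0,"gripper": 0.6},{"dx": 0,"dy": 0,"dz": 0.6,"ax": 0,"ay": 0,"az": 0,"gripper": 0.6},{"dx": 0,"dy": 0,"dz": 0.9,"ax": 0,"ay": 0,"az": 0,"gripper": 0.6},{"dx": 0,"dy": 0,"dz": 1,"ax": 0,"ay": 0,"az": 0,"gripper": 0.6}]'

```text
time: 23.35
eef_pos: [0.4416, 0.173, 0.1838]
tcp_rot: [0.778, 0.629, 0.003, 0.002]
contact_force: [0.5, 0.2, -0.3]
opening: 0.802
finger_force: 0.0
```

Call:
jog_arm --increments '[{"dx": 0,"dy": -0.35,"dz": 0.1,"ax": 0,"ay": 0,"az": 0,"gripper": 0.9},{"dx": 0,"dy": -0.7,"dz": 0.1,"ax": 0,"ay": 0,"az": 0,"gripper": 0.9},{"dx": 0,"dy": -1,"dz": 0.1,"ax": 0,"ay": 0,"az": 0,"gripper": 0.9}]'

```text
time: 23.65
eef_pos: [0.4391, 0.0513, 0.1912]
tcp_rot: [0.777, 0.629, -0.0, 0.0]
contact_force: [-0.2, 0.0, -0.8]
opening: 0.95
finger_force: 0.0
```

Call:
jog_arm --increments '[{"dx": 0,"dy": -0.35,"dz": 0,"ax": 0,"ay": 0,"az": 0,"gripper": 0.9},{"dx": 0,"dy": -0.7,"dz": 0,"ax": 0,"ay": 0,"az": 0,"gripper": 0.9},{"dx": 0,"dy": -1,"dz": 0,"ax": 0,"ay": 0,"az": 0,"gripper": 0.9}]'

```text
time: 23.95
eef_pos: [0.4387, -0.0692, 0.1906]
tcp_rot: [0.778, 0.629, -0.0, -0.0]
contact_force: [0.9, 1.0, 0.1]
opening: 0.953
finger_force: 0.0
```

Call:
jog_arm --increments '[{"dx": -0.15,"dy": -0.28,"dz": 0,"ax": 0,"ay": 0,"az": 0,"gripper": 0.9},{"dx": -0.3,"dy": -0.28,"dz": 0,"ax": 0,"ay": 0,"az": 0,"gripper": 0.9},{"dx": -0.3,"dy": -0.28,"dz": 0,"ax": 0,"ay": 0,"az": 0,"gripper": 0.9},{"dx": -0.3,"dy": -0.28,"dz": 0,"ax": 0,"ay": 0,"az": 0,"gripper": 0.9},{"dx": -0.3,"dy": -0.28,"dz": 0,"ax": 0,"ay": 0,"az": 0,"gripper": 0.9}]'

```text
time: 24.45
eef_pos: [0.4039, -0.1006, 0.1913]
tcp_rot: [0.777, 0.629, 0.0, -0.0]
contact_force: [0.9, 0.1, 0.7]
opening: 0.948
finger_force: 0.0
```

```bash
python3 -c "
from h import *
from plant import imaging,get_state
c=save('w8');print(get_state()['qpos'])
for n in('top','side'):
    d=imaging.read_camera(n);print(n,[bot(d,p,'c') for p in((.468,.291),(.452,.2286),(.4382,.1658))])
    if n=='top': cv2.imwrite('pics/t8.png',cv2.resize(d['frame'][230:330,160:360],(800,400),interpolation=cv2.INTER_CUBIC))
"
```

```text
[ 0.4039 -0.1006  0.1913] [ 7.773e-01  6.291e-01  1.000e-04 -0.000e+00]
[-4.88909339e-01 -2.50316687e-01  2.24409002e+00  1.39747468e-04
  1.14778513e+00 -2.79384394e-01]
top [array([0.4685, 0.2907, 0.067 ]), array([0.4528, 0.2288, 0.0785]), array([0.4387, 0.1652, 0.091 ])]
side [array([0.4679, 0.2928, 0.067 ]), array([0.4519, 0.2321, 0.0791]), array([0.438 , 0.1692, 0.0909])]
```

View pics/w8.png

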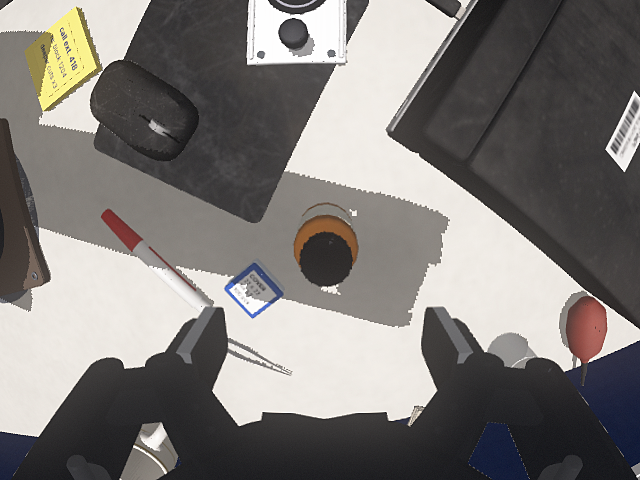

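View pics/t8.png

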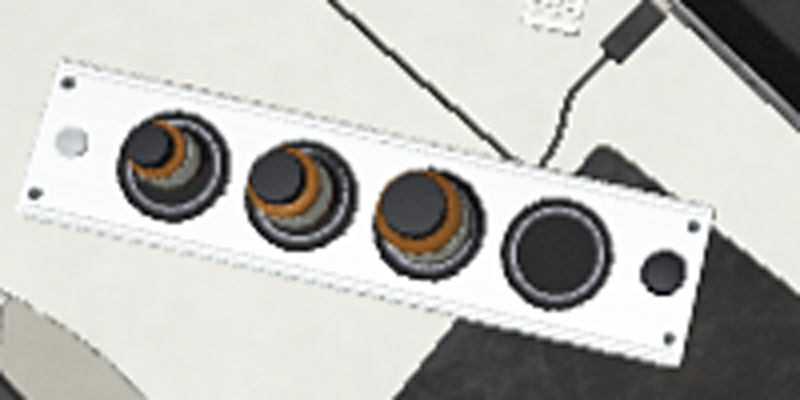

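k's cap is at (326,259), between the open fingers at columns 225 and 425. The top crop shows t, p and m standing on their marks in order and the post-end mark free at (556,254).

```bash
python3 -c "
from h import *
c=np.load('w8.npz');T=wtool(c);print(T[259,326],wray(c,326,259,.09)-c['p'])"
```

```text
[0.00030877 0.00207717 0.10199365] [ 0.00214772  0.00012023 -0.1012954 ]
```

Call:
jog_arm --increments '[{"dx": 0.01,"dy": -0.035,"dz": -0.25,"ax": 0,"ay": 0,"az": 0,"gripper": 0.9},{"dx": 0.01,"dy": -0.035,"dz": -0.5,"ax": 0,"ay": 0,"az": 0,"gripper": 0.9},{"dx": 0.01,"dy": -0.035,"dz": -0.75,"ax": 0,"ay": 0,"az": 0,"gripper": 0.9},{"dx": 0.01,"dy": -0.035,"dz": -0.75,"ax": 0,"ay": 0,"az": 0,"gripper": 0.9},{"dx": 0.01,"dy": -0.035,"dz": -0.75,"ax": 0,"ay": 0,"az": 0,"gripper": 0.9}]'

```text
time: 25.1
eef_pos: [0.4048, -0.105, 0.1016]
tcp_rot: [0.777, 0.629, -0.0, -0.001]
contact_force: [0.2, 0.3, -0.3]
opening: 0.947
finger_force: 0.0
```

Call:
jog_arm --increments '[{"dx": 0,"dy": 0,"dz": -0.15,"ax": 0,"ay": 0,"az": 0,"gripper": 0.9},{"dx": 0,"dy": 0,"dz": -0.3,"ax": 0,"ay": 0,"az": 0,"gripper": 0.9},{"dx": 0,"dy": 0,"dz": -0.4,"ax": 0,"ay": 0,"az": 0,"gripper": 0.9},{"dx": 0,"dy": 0,"dz": -0.4,"ax": 0,"ay": 0,"az": 0,"gripper": 0.9},{"dx": 0,"dy": 0,"dz": -0.4,"ax": 0,"ay": 0,"az": 0,"gripper": 0.9}]'

```text
time: 25.6
eef_pos: [0.4054, -0.1056, 0.0545]
tcp_rot: [0.778, 0.629, 0.0, 0.001]
contact_force: [0.4, 0.7, -0.6]
opening: 0.946
finger_force: 0.0
```

Call:
jog_arm --increments '[{"dx": 0,"dy": 0,"dz": 0,"ax": 0,"ay": 0,"az": 0,"gripper": 0.6},{"dx": 0,"dy": 0,"dz": 0,"ax": 0,"ay": 0,"az": 0,"gripper": 0.4},{"dx": 0,"dy": 0,"dz": 0,"ax": 0,"ay": 0,"az": 0,"gripper": 0.2},{"dx": 0,"dy": 0,"dz": 0,"ax": 0,"ay": 0,"az": 0,"gripper": 0},{"dx": 0,"dy": 0,"dz": 0,"ax": 0,"ay": 0,"az": 0,"gripper": -1},{"dx": 0,"dy": 0,"dz": 0,"ax": 0,"ay": 0,"az": 0,"gripper": -1},{"dx": 0,"dy": 0,"dz": 0,"ax": 0,"ay": 0,"az": 0,"gripper": -1},{"dx": 0,"dy": 0,"dz": 0,"ax": 0,"ay": 0,"az": 0,"gripper": -1}]' --force 30

```text
time: 26.4
eef_pos: [0.4049, -0.1054, 0.0542]
tcp_rot: [0.778, 0.629, -0.0, 0.0]
contact_force: [-2.6, 0.9, 5.7]
opening: 0.528
finger_force: 30.8
```

Call:
jog_arm --increments '[{"dx": 0,"dy": 0,"dz": 0.15,"ax": 0,"ay": 0,"az": 0,"gripper": -1},{"dx": 0,"dy": 0,"dz": 0.35,"ax": 0,"ay": 0,"az": 0,"gripper": -1},{"dx": 0.05,"dy": 0,"dz": 0.6,"ax": 0,"ay": 0,"az": 0,"gripper": -1},{"dx": 0.1,"dy": 0.1,"dz": 0.8,"ax": 0,"ay": 0,"az": 0,"gripper": -1},{"dx": 0.17,"dy": 0.3,"dz": 1,"ax": 0,"ay": 0,"az": 0,"gripper": -1},{"dx": 0.25,"dy": 0.6,"dz": 1,"ax": 0,"ay": 0,"az": 0,"gripper": -1}]'

```text
time: 27.0
eef_pos: [0.4371, -0.0341, 0.1772]
tcp_rot: [0.778, 0.628, 0.002, 0.004]
contact_force: [0.9, -0.3, -0.7]
opening: 0.527
finger_force: 31.4
```

Call:
jog_arm --increments '[{"dx": 0,"dy": 0.25,"dz": 0,"ax": 0,"ay": 0,"az": 0,"gripper": -1},{"dx": 0,"dy": 0.5,"dz": 0,"ax": 0,"ay": 0,"az": 0,"gripper": -1},{"dx": -0.08,"dy": 0.75,"dz": 0,"ax": 0,"ay": 0,"az": 0,"gripper": -1},{"dx": -0.08,"dy": 1,"dz": 0,"ax": 0,"ay": 0,"az": 0,"gripper": -1},{"dx": -0.08,"dy": 1,"dz": 0,"ax": 0,"ay": 0,"az": 0,"gripper": -1}]'

```text
time: 27.5
eef_pos: [0.424, 0.0893, 0.1727]
tcp_rot: [0.776, 0.63, -0.0, -0.001]
contact_force: [-0.4, -0.5, -0.9]
opening: 0.525
finger_force: 31.4
```

Call:
jog_arm --increments '[{"dx": 0,"dy": 0.15,"dz": 0,"ax": 0,"ay": 0,"az": 0,"gripper": -1},{"dx": 0,"dy": 0.15,"dz": -0.15,"ax": 0,"ay": 0,"az": 0,"gripper": -1},{"dx": 0,"dy": 0.15,"dz": -0.25,"ax": 0,"ay": 0,"az": 0,"gripper": -1},{"dx": 0,"dy": 0.15,"dz": -0.25,"ax": 0,"ay": 0,"az": 0,"gripper": -1},{"dx": 0,"dy": 0.15,"dz": -0.25,"ax": 0,"ay": 0,"az": 0,"gripper": -1}]'

```text
time: 28.0
eef_pos: [0.4248, 0.1043, 0.143]
tcp_rot: [0.778, 0.628, -0.001, -0.0]
contact_force: [0.0, -0.7, -1.6]
opening: 0.526
finger_force: 31.3
```

```bash
python3 -c "
from h import *
c=save('w9');held(c,.023,.023)"
```

```text
[0.4248 0.1043 0.143 ] [ 7.778e-01  6.285e-01 -6.000e-04 -4.000e-04]
-0.03 1144 x [-5.  -4.3 -3.8] y 0.9
-0.024 585 x [-5.2 -4.5 -4. ] y 0.6
-0.018 2349 x [-5.  -3.2 -1.9] y 0.1
-0.012 2124 x [-0.1  1.2  2. ] y -0.3
-0.006 763 x [1.8 2.4 2.8] y 0.2
-0.0 713 x [2.  2.5 3. ] y 0.5
0.006 554 x [2.2 2.7 3.2] y 0.2
0.012 479 x [2.2 2.7 3.2] y 0.3
0.018 439 x [2.2 2.6 3.1] y 0.3
0.024 398 x [2.1 2.7 3.1] y 0.3
0.03 349 x [2.2 2.6 3.1] y -0.1
0.036 303 x [2.1 2.7 3.1] y -0.0
0.042 241 x [2.  2.3 2.7] y 0.5
0.048 164 x [1.8 2.3 2.8] y 0.2
```

Call:
jog_arm --increments '[{"dx": -0.01,"dy": -0.025,"dz": -0.2,"ax": 0,"ay": 0,"az": 0,"gripper": -1},{"dx": -0.01,"dy": -0.025,"dz": -0.4,"ax": 0,"ay": 0,"az": 0,"gripper": -1},{"dx": -0.01,"dy": -0.025,"dz": -0.55,"ax": 0,"ay": 0,"az": 0,"gripper": -1},{"dx": -0.01,"dy": -0.025,"dz": -0.65,"ax": 0,"ay": 0,"az": 0,"gripper": -1},{"dx": -0.01,"dy": -0.025,"dz": -0.65,"ax": 0,"ay": 0,"az": 0,"gripper": -1},{"dx": -0.01,"dy": -0.025,"dz": -0.65,"ax": 0,"ay": 0,"az": 0,"gripper": -1}]'

```text
time: 28.65
eef_pos: [0.4246, 0.1016, 0.0661]
tcp_rot: [0.778, 0.629, 0.001, 0.0]
contact_force: [-1.0, 0.1, -1.1]
opening: 0.524
finger_force: 31.8
```

Call:
jog_arm --increments '[{"dx": 0,"dy": 0,"dz": 0,"ax": 0,"ay": 0,"az": 0,"gripper": 0.1},{"dx": 0,"dy": 0,"dz": 0,"ax": 0,"ay": 0,"az": 0,"gripper": 0.3},{"dx": 0,"dy": 0,"dz": 0,"ax": 0,"ay": 0,"az": 0,"gripper": 0.6},{"dx": 0,"dy": 0,"dz": 0,"ax": 0,"ay": 0,"az": 0,"gripper": 0.8},{"dx": 0,"dy": 0,"dz": 0,"ax": 0,"ay": 0,"az": 0,"gripper": 0.8},{"dx": 0,"dy": 0,"dz": 0.3,"ax": 0,"ay": 0,"az": 0,"gripper": 0.8},{"dx": 0,"dy": 0,"dz": 0.6,"ax": 0,"ay": 0,"az": 0,"gripper": 0.8},{"dx": 0,"dy": 0,"dz": 0.9,"ax": 0,"ay": 0,"az": 0,"gripper": 0.8},{"dx": 0,"dy": 0,"dz": 1,"ax": 0,"ay": 0,"az": 0,"gripper": 0.8}]'

```text
time: 29.55
eef_pos: [0.426, 0.1018, 0.1897]
tcp_rot: [0.778, 0.629, 0.003, 0.002]
contact_force: [0.7, 0.5, 0.5]
opening: 0.899
finger_force: 0.0
```

Call:
jog_arm --increments '[{"dx": 0,"dy": -0.35,"dz": 0.2,"ax": 0,"ay": 0,"az": 0,"gripper": 0.8},{"dx": 0,"dy": -0.7,"dz": 0.2,"ax": 0,"ay": 0,"az": 0,"gripper": 0.8},{"dx": 0,"dy": -1,"dz": 0.2,"ax": 0,"ay": 0,"az": 0,"gripper": 0.8},{"dx": 0,"dy": -1,"dz": 0.2,"ax": 0,"ay": 0,"az": 0,"gripper": 0.8}]'

```text
time: 29.95
eef_pos: [0.4236, -0.0213, 0.209]
tcp_rot: [0.779, 0.627, -0.0, 0.0]
contact_force: [0.5, 0.4, -0.8]
opening: 0.901
finger_force: 0.0
```

Call:
jog_arm --increments '[{"dx": 0,"dy": -0.35,"dz": 0,"ax": 0,"ay": 0,"az": 0,"gripper": 0.8},{"dx": 0,"dy": -0.7,"dz": 0,"ax": 0,"ay": 0,"az": 0,"gripper": 0.8},{"dx": 0,"dy": -1,"dz": 0,"ax": 0,"ay": 0,"az": 0,"gripper": 0.8},{"dx": 0,"dy": -1,"dz": 0,"ax": 0,"ay": 0,"az": 0,"gripper": 0.8},{"dx": 0,"dy": -1,"dz": 0,"ax": 0,"ay": 0,"az": 0,"gripper": 0.8}]'

```text
time: 30.45
eef_pos: [0.4235, -0.1379, 0.2085]
tcp_rot: [0.778, 0.628, -0.0, -0.001]
contact_force: [-0.1, -0.4, -0.4]
opening: 0.898
finger_force: 0.0
```

```bash
python3 -c "
from h import *
from plant import imaging,get_state
for n in('top','side'):
    d=imaging.read_camera(n);print(n,[bot(d,p,'c') for p in((.468,.291),(.452,.2286),(.4382,.1658),(.4248,.103))])
    if n=='top': cv2.imwrite('pics/t9.png',cv2.resize(d['frame'][230:330,160:360],(800,400),interpolation=cv2.INTER_CUBIC))
"
```

```text
top [array([0.4696, 0.2902, 0.0665]), array([0.4526, 0.2287, 0.0786]), array([0.4387, 0.1653, 0.0911]), array([0.4244, 0.1009, 0.1035])]
side [array([0.4681, 0.294 , 0.0667]), array([0.452 , 0.2313, 0.079 ]), array([0.4376, 0.1698, 0.091 ]), array([0.4242, 0.1056, 0.1029])]
```

View pics/t9.png

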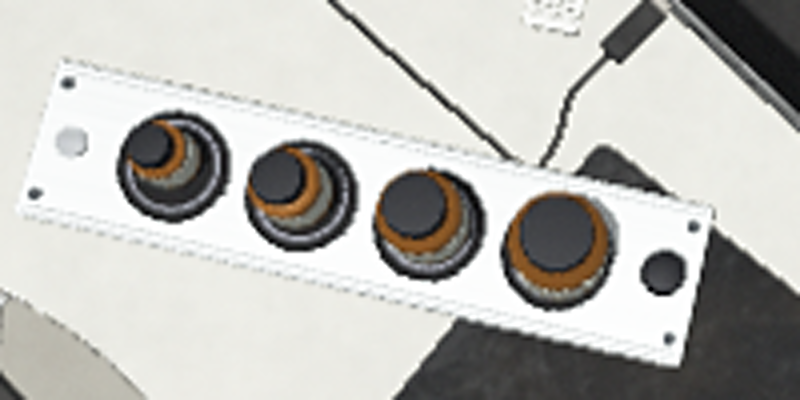

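The top crop shows all four bottles upright on their marks: k at (556,232) beside the post, then m (416,204), p (277,175) and t (152,145). Both cameras put each within about 3 mm of its mark centre, and the gripper is clear.

```bash
python3 -c "
from plant import job
print(job.sign_off())"
```

```text
the job is handed in; nothing more can be done
None
```

All four bottles are standing upright on their marks, tallest beside the stop post down to shortest at the far end, each within about 3 mm of centre by both cameras, all released with the gripper clear, and the job is handed in at about 30 s of the 96 s limit.

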